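# Load and start the lens disinfecting station

### The job

Load the lens disinfecting station and start it. Hook the steel S-hook from its block onto the rail and hang the basket by its handle bar from the hook's lower curl, and slide every black lens ring lying on the table down over the steel post, so that all of them are stacked flat on it. When all of that hangs or sits there on its own, press the three keys of the panel fully down one at a time: the largest, then the medium one, then the smallest; do not push the other things on the table about.

Things in the scene. Friction and masses are not known exactly. Their poses are not given: they have to be found in the camera images.
- rail: fixed steel stand: a round bar 12 mm thick and 260 mm long along its own y, bar axis 245 mm above the table, with a pillar (16 mm thick, 251 mm tall, foot 60 mm across) at each end, at y = -130 and 130 mm; open below. Origin on the table under the bar's middle. Its x points roughly away from the robot
- post_tip (a point): centre of the top, 74 mm above the table, of the fixed drying post: a white foot disc 80 mm across and 12 mm tall with an upright steel post 25 mm in diameter on it, whose last 10 mm taper to 14 mm
- post_seat (a point): on the post's axis at the top of its foot disc, 12 mm above the table, where the lowest ring rests
- hook: loose S-hook, 70 g, steel strip 16 mm wide (y), 3 mm thick, bent in its x-z plane. Origin at its bottom, z up. Grip: grey tab on top of the arch, 20 (x) by 13 (y) mm, z = 115 to 153 mm, from above. It starts upright and loose in a slot of a fixed rubber block 56 by 34 by 34 mm, bottom 8 mm above the table, x roughly away from the robot; hung on the rail, bottom 140 mm above the table
- hook_top (a point): seat of the rail's axis in the hook's upper curl (hook x 0, z 104 mm). The curl is an arch, peak at z = 114 mm, open below: its free end hangs at x = 18, z = 92 mm, its back at x = -15 mm goes down to z = 86 mm, whence the shank slants to x = 15, z = 40 mm
- hook_curl (a point): seat of a hanging bar's axis in the hook's lower curl (hook x 0, z 8 mm). The curl is a V open at the top, lowest at x = 0, z = 2.5 mm; its free end rises on the -x side to x = -19, z = 36 mm, its back at x = 15 mm up to z = 40 mm
- basket: loose open aluminium box 140 (x) by 76 (y) by 40 mm, about 150 g, 4 mm walls, on the table. Origin at the centre of its underside. A rigid wire handle spans it along y. Grip: grey tab 20 (x) by 14 (y) mm outside the short -x wall, centre x = -80 mm, z = 20 to 76 mm, from above, fingers on its y sides. Hung, its underside is about 45 mm above the table
- basket_bar (a point): middle of the basket's handle bar, on its axis (basket x -3, z 105 mm). The wire is 6 mm thick; the level bar is 28 mm long along y and slopes either side to y = -36 and 36 mm at z = 80 mm, then goes straight down to the long walls
- key_large_top (a point): centre of the top of the largest key, 34 mm across, on a grey collar. The three black round keys stand in a row, 64 mm apart, on a white panel block 85 by 205 by 30 mm; which is where changes
- key_medium_top (a point): centre of the top of the medium key, 24 mm across
- key_small_top (a point): centre of the top of the smallest key, 16 mm across
- key_large (a joint): travel of the largest key: 0 up, 0.006 m fully down, springs back; 1.4 N to start moving, 4.5 N fully down; it counts from 0.0035 m
- key_medium (a joint): the same for the medium key
- key_small (a joint): the same for the smallest key
- ring1: loose black lens ring, 46 mm outside, 29 mm bore, 14 mm tall, 40 g, lying flat on the table (any of the four may be absent). Origin at the centre of its underside
- ring2: another such ring (any of the four may be absent)
- ring3: another such ring (any of the four may be absent)
- ring4: another such ring (any of the four may be absent)
- eye_cup: loose clear cup 44 mm across, 34 mm tall, among the rings; leave alone
- lens_case: loose white lens case 30 by 64 by 16 mm; leave alone
- saline: loose white bottle 48 mm across, 130 mm tall, to the left of the basket; leave alone
- drops: loose small bottle 28 mm across, 60 mm tall; leave alone
- pen_light: loose pen light 120 mm long; leave alone
- occluder: loose flat black paddle 150 mm long; leave alone
There are look-alikes about, which are no part of the job. Leave any red look-alike of the ring1 alone. Leave any red look-alike of the ring3 alone.

How it is judged (in metres and radians):
On the way, in this order (a step that is already met when the one before it is completed fails the run):
1. the S-hook hangs on the rail, let go (x of hook_top in the frame of rail between -0.01 and 0.01 m and z of hook_top in the frame of rail between 0.237 and 0.253 m and y of hook_top in the frame of rail between -0.12 and 0.12 m and angle between hook's own z axis and vertical below 0.45 rad and contact force between hook and the fingers below 0.05 N), for 0.3 s.
2. the basket hangs from the hook's lower curl, let go, and every ring is on the post, let go (all of step 1 and distance between basket_bar and hook_curl below 0.018 m and height (world z) of basket above 0.02 m and angle between basket's own z axis and vertical below 0.45 rad and contact force between each of basket, ring1, ring2, ring3, ring4 and the fingers below 0.05 N and contact force between basket and hook above 0.3 N and horizontal distance between each of ring1, ring2, ring3, ring4 and post_tip below 0.006 m and z of ring1 in the frame of post_seat between -0.004 and 0.048 m and angle between each of ring1, ring2, ring3, ring4's own z axis and vertical below 0.2 rad and z of ring2 in the frame of post_seat between -0.004 and 0.048 m and z of ring3 in the frame of post_seat between -0.004 and 0.048 m and z of ring4 in the frame of post_seat between -0.004 and 0.048 m), for 0.3 s.
3. the largest key is pressed alone (value of joint key_large above 0.0035 m and value of joint each of key_medium, key_small below 0.0015 m), for 0.05 s.
4. then the medium key is pressed alone (value of joint key_medium above 0.0035 m and value of joint each of key_large, key_small below 0.0015 m), for 0.05 s.
5. then the smallest key is pressed alone (value of joint key_small above 0.0035 m and value of joint each of key_large, key_medium below 0.0015 m), for 0.05 s.
At the end, for the whole second after the job is handed in: Hook on the rail (rail within 10 mm of its seat in the curl), basket on the lower curl (bar within 18 mm of its seat), both upright within 25 degrees; every ring flat on the post, its underside under 48 mm above the foot disc; keys up; all let go and at rest (all of step 2 and linear speed of each of ring1, ring2, ring3, ring4, hook, basket below 0.03 m/s and value of joint each of key_large, key_medium, key_small below 0.002 m); the robot touches nothing.
It fails at once if two keys are down together (value of joint each of key_large, key_medium above 0.003 m or value of joint each of key_large, key_small above 0.003 m or value of joint each of key_medium, key_small above 0.003 m).
It fails at once if a bystander is pushed more than 6 cm away (distance of any of eye_cup, lens_case, saline, drops, pen_light, occluder from where it was at the start of the episode above 0.06 m).
Of ring1, ring2, ring3, ring4 only 2 to 4 are there at a start; the rules pass over those that are not, and their reading is None.
At some moment in a run one of ring1, ring2, ring3, ring4, basket may be knocked a few centimetres aside while the robot is not near it.
It also fails if it takes over 210 s, if anything falls off the work surface, if the arm or the gripper's body presses on something with over 40 N, if the wrist force passes 120 N, or if a joint passes its speed limit or range.

### The arm

A 6-joint arm with a two-finger parallel gripper is mounted at the origin on the work surface. World frame = base frame: x ahead of the robot, y to its left, z up, the work surface at z = 0. Lengths are in m, angles in degrees, forces in N, time in s.
With the tool pointing down it reaches from about 0.4 to 0.825 m from the base axis. Payload 7 kg.
Tool frame: the origin (TCP) lies at the very end of the fingers, on their centre line; the grasp point (between the pads) lies hold_point_z behind it (hold_point_z is the distance from the TCP to the grasp point, in m); z points along the fingers, y is the direction in which the jaws open and shut (so a half turn about z gives the same grasp; the last joint's range is limited). The gripper opens to 88 mm and grips with 3 to 60 N. Pads are 19 mm wide; open, the fingers measure 130 mm over their backs; the gripper's body (78 mm by 193 mm) begins 47 mm behind the grasp point.
Start: joints at [-48.065, 20.546, 0.682, 0, -70.136, -16.507], TCP at [0.29, -0.61, 0.227] pointing down, gripper open.
Joint ranges: [-176.03, 176.03], [-82.01, 121.73], [-58.28, 71.71], [-173.87, 95.51], [-174.79, -0.11], [-173.66, 173.66]. Speed limits (degrees/s): [136.94, 136.94, 172.46, 180, 180, 180].

### API

Orientations are given as [roll, pitch, yaw] about the fixed x, y, z axes, in that order (R = Rz(yaw) Ry(pitch) Rx(roll)).
In Python, from plant import get_obs, snapshot, close_job, hold_point_z gives the robot as it stands. The module is installed in compiled form; this text tells all that it offers.
- The arm moves only by the tool jog_arm, never from a script. Its argument "commands" is a list of rows, each a list of 4 numbers: the shift along the world's x, y, z in mm, then the turn about the world's z in degrees. In form: [[x, y, z, turn], ...]. A call has exactly 10 rows; each row shifts and turns the commanded pose from where the row before left it; what a row does not reach is not made up. A row lasts 1/12 s, in which the tool goes at most 41.7 mm and 7.16 degrees, less where a joint would pass 70% of its speed; a pose out of reach is approached as far as the arm can. A call is refused whole if a number of a shift passes 41.7 or a number of a turn 7.16, either way. A call with a gripper value outside its range is refused whole. "fingers" is the finger opening in mm, from 0 to 87.6, set as the call begins (left out, the last holds). The fingers move at their own pace and stop on an object; the grip force is fixed at half the most. Time passes only in rows, so rows that do not move let the fingers close, or fill a call up. It gives the time, the measured TCP pose, the force and the opening at its end, in the units of the state.
- get_obs(): the state, without advancing time (a new reading comes with each control period).
- snapshot(name): name is "side" or "top" or "wrist"; returns a dict with "image" (420x560x3 uint8, red, green, blue), "fov_y" (degrees; the focal length in pixels is half the picture's height over the tangent of half this angle, whatever the lens; pixels are square), "cx", "cy" (the principal point, pixels), "rvec" (rotation vector, rad) and "tvec" (3), from world to camera coordinates, as OpenCV has them; the wrist camera has in their place "mount" (4x4, takes a point from camera to tool coordinates, whose origin is the TCP and whose axes are the flange's). Camera axes: x right, y down, z forward; pixel columns grow to the right and rows downward; lengths in m; the calibration is good to about 2 mm. A picture is of the moment at which its call begins: read the wrist's pose just before it. There is no depth.
- close_job(): hands the job in, once; it reports no verdict.
The state is a dict: "clock": time; "joint_pos": joint angles; "qvel": joint speeds; "tau": joint torques, N m; "tool_pos": TCP position; "orientation": TCP orientation; "force": force on the tool from outside, world axes, zero at the start; "moment": the same for the moment, N m; "opening": finger opening in m.
Only numpy, scipy, OpenCV 4.12 (cv2) and the standard library are available. Lean on these libraries where they do the work, as an engineer would, in place of code of your own. Each camera call takes 0.05 s, during which the arm holds its last target.

## Working session

There is one attempt and no reset: what is moved stays moved. The work goes in short steps, Python scripts to look and compute and a tool call to move; the robot and the scene stay as the last step left them, time stands still between calls to the robot, and variables do not carry over. Pictures are saved under pics/ and viewed, and the job is handed in when it is done.

Besides the shell and the picture viewer there is one more tool, called after "Request:" as a command line: name --pt "numbers of a row" for each row, then --argument value for the rest. jog_arm: Moves the arm, as the interface text tells. Its arguments: {"type":"object","properties":{"commands":{"type":"array","items":{"type":"array","items":{"type":"number"}}},"fingers":{"type":"number"}},"required":["commands"]}

```bash
mkdir -p pics; cat > h.py <<'E'
import numpy as np, cv2
from plant import get_obs, snapshot, close_job, hold_point_z
from scipy.spatial.transform import Rotation as R
def snap(name,fn):
    o=get_obs(); s=snapshot(name); 
    cv2.imwrite('pics/'+fn+'.png',cv2.cvtColor(s['image'],cv2.COLOR_RGB2BGR))
    H,W=s['image'].shape[:2]; f=H/2/np.tan(np.radians(s['fov_y'])/2)
    if 'rvec' in s:
        Rm=cv2.Rodrigues(np.array(s['rvec'],float))[0]; t=np.array(s['tvec'],float).ravel()
        Rcw=Rm.T; C=-Rm.T@t
    else:
        T=R.from_euler('xyz',o['orientation'],degrees=True).as_matrix(); M=np.array(s['mount'])
        Rcw=T@M[:3,:3]; C=T@M[:3,3]+np.array(o['tool_pos'])
    c=dict(f=f,cx=s['cx'],cy=s['cy'],R=Rcw,C=C)
    np.savez('pics/'+fn+'.npz',**c)
    return s['image'],c
def load(fn):
    return cv2.cvtColor(cv2.imread('pics/'+fn+'.png'),cv2.COLOR_BGR2RGB),dict(np.load('pics/'+fn+'.npz'))
def ray(c,u,v):
    d=c['R']@np.array([(u-c['cx'])/c['f'],(v-c['cy'])/c['f'],1]); return c['C'],d/np.linalg.norm(d)
def onz(c,u,v,z):
    C,d=ray(c,u,v); return C+d*(z-C[2])/d[2]
def proj(c,p):
    q=c['R'].T@(np.array(p)-c['C']); return c['f']*q[0]/q[2]+c['cx'],c['f']*q[1]/q[2]+c['cy']
def tri(c1,p1,c2,p2):
    A,a=ray(c1,*p1);B,b=ray(c2,*p2)
    M=np.array([a,-b]).T; s=np.linalg.lstsq(M,B-A,rcond=None)[0]
    P,Q=A+a*s[0],B+b*s[1]; return (P+Q)/2,np.linalg.norm(P-Q)
E
python3 - <<'E'
from h import *
np.set_printoptions(precision=4,suppress=True)
print(get_obs(),hold_point_z)
for n in ['side','top','wrist']:
    i,c=snap(n,n+'0'); print(n,c)
E
```

```text
{'clock': 0.0, 'joint_pos': array([-48.0655,  20.5894,   0.6343,  -0.0202, -70.1375, -16.5075]), 'qvel': array([ 0.0441,  0.0556, -0.0439,  0.0445, -0.0028, -0.0583]), 'tau': array([  0.0001, -58.2731,  29.3051,   6.9972,   0.0068,  -0.0001]), 'tool_pos': array([ 0.2896, -0.6092,  0.2256]), 'orientation': array([ 179.9058,   -0.0081, -154.5798]), 'force': array([0.2908, 0.3711, 0.1533]), 'moment': array([-0.0372,  0.0454,  0.0053]), 'opening': 0.08785589032416155} 0.0188
side {'f': np.float64(416.76158787974043), 'cx': 280.8854985715049, 'cy': 213.30644623810872, 'R': array([[ 0.8621, -0.2639,  0.4325],
       [-0.5064, -0.4757,  0.7192],
       [ 0.016 , -0.8391, -0.5438]]), 'C': array([ 0.0558, -0.7836,  0.7035])}
top {'f': np.float64(415.6945226114474), 'cx': 279.3690870960624, 'cy': 213.78357837080856, 'R': array([[-0.0124, -0.9899,  0.1415],
       [-0.9999,  0.0124, -0.0003],
       [-0.0015, -0.1415, -0.9899]]), 'C': array([ 0.3867, -0.0055,  1.0436])}
wrist {'f': np.float64(327.70137500541944), 'cx': 279.0325399811163, 'cy': 213.27723388239727, 'R': array([[-0.4288,  0.87  ,  0.2435],
       [ 0.9034,  0.4125,  0.1171],
       [ 0.0014,  0.2702, -0.9628]]), 'C': array([ 0.2244, -0.6417,  0.3838])}
```

View pics/top0.png

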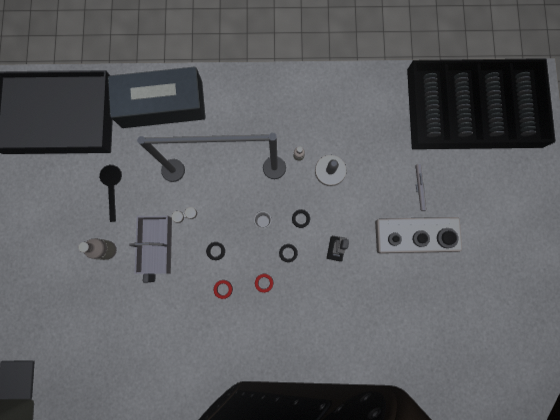

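View pics/side0.png

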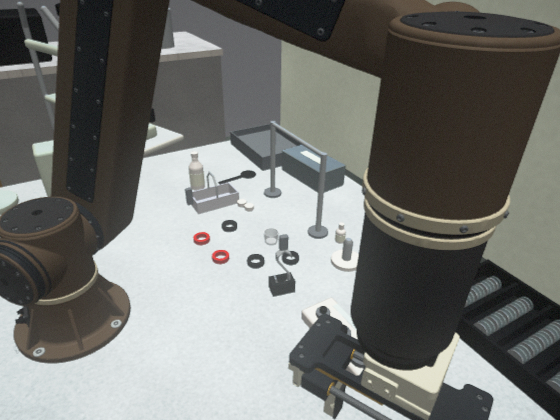

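View pics/wrist0.png

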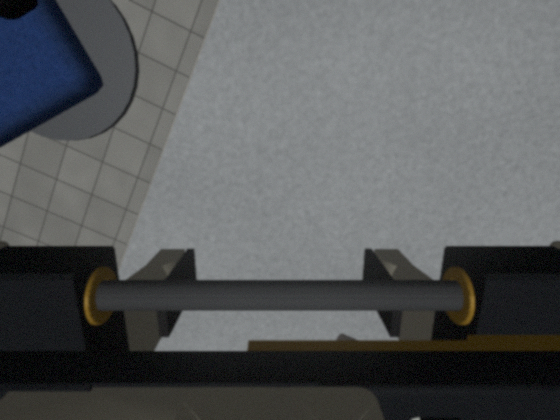

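The top view shows three black rings at (301,218), (215,251) and (288,253), and two red ones. The hook block is at (337,247), the basket at (153,245), the post at (331,170), and the keys at (395,239), (421,239) and (448,238), growing to the right. Next I'll measure these.

```bash
python3 - <<'E'
from h import *
i,c=load('top0')
b=cv2.imread('pics/top0.png')
crop=b[130:310,70:480]; 
cv2.imwrite('pics/topA.png',cv2.resize(b[130:310,70:270],None,fx=4,fy=4,interpolation=3)[:600])
cv2.imwrite('pics/topB.png',cv2.resize(b[130:270,260:470],None,fx=3.8,fy=3.8,interpolation=3))
np.set_printoptions(precision=4,suppress=True)
for n,p,z in [('r1',(301,218),.014),('r2',(215,251),.014),('r3',(288,253),.014),('kL',(448,238),.04),('kM',(421,239),.04),('kS',(395,239),.04),('post foot',(331,170),.012)]: print(n,onz(c,*p,z))
s=cv2.imread('pics/side0.png'); cv2.imwrite('pics/sideA.png',cv2.resize(s[110:320,170:370],None,fx=2.8,fy=2.8,interpolation=3))
E
```

```text
r1 [ 0.5225 -0.0597  0.014 ]
r2 [0.4429 0.1544 0.014 ]
r3 [ 0.4358 -0.0259  0.014 ]
kL [ 0.4658 -0.4126  0.04  ]
kM [ 0.4642 -0.3473  0.04  ]
kS [ 0.465  -0.2845  0.04  ]
post foot [ 0.645  -0.1386  0.012 ]
```

View pics/topA.png

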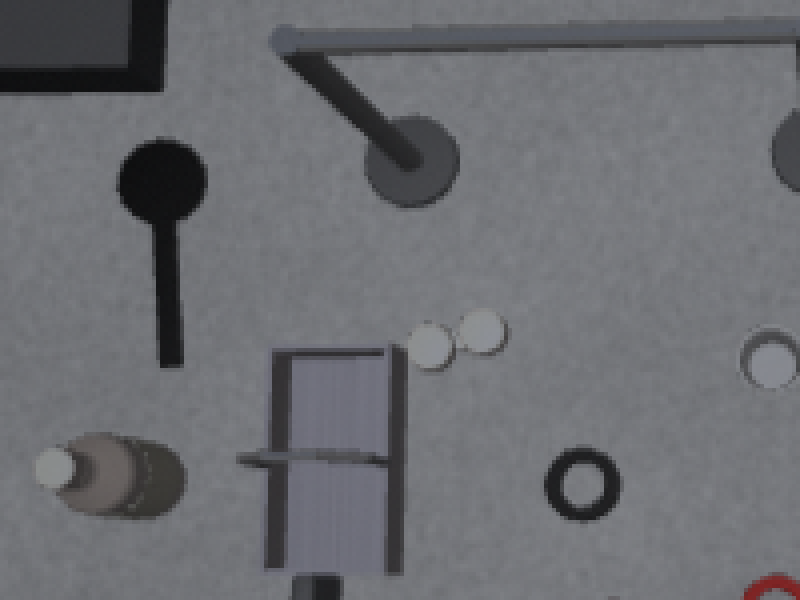

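View pics/topB.png

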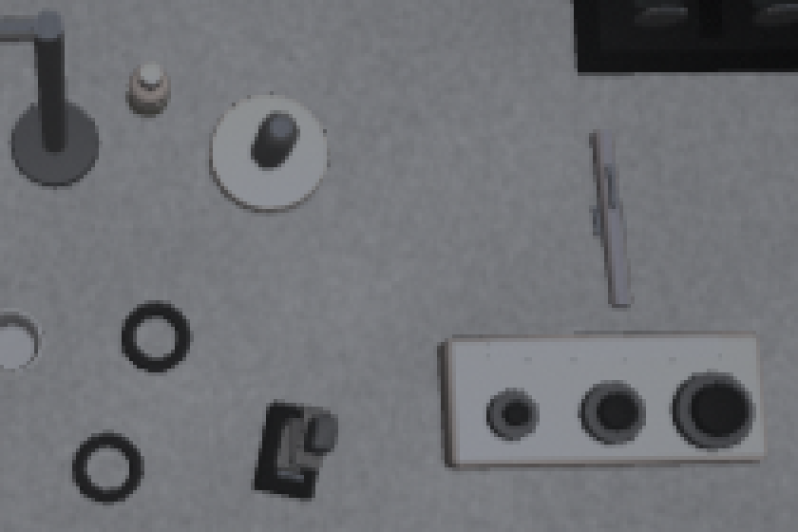

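View pics/sideA.png

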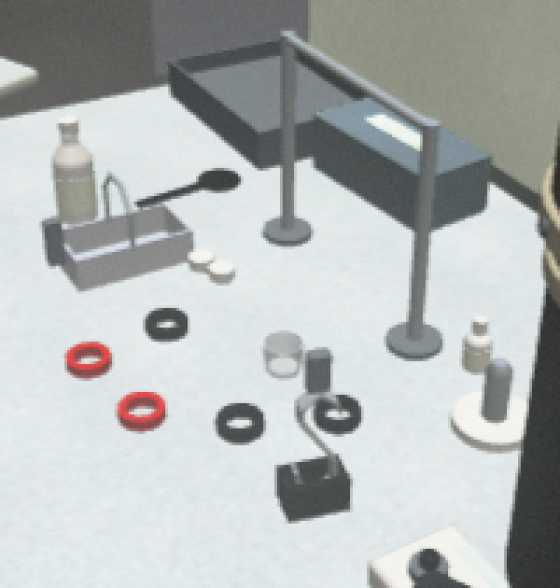

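```bash
python3 - <<'E'
from h import *
np.set_printoptions(precision=4,suppress=True)
i,c=load('top0'); j,s=load('side0')
tA=lambda u,v:(70+u/4-.4,130+v/4-.4); tB=lambda u,v:(260+u/3.8-.4,130+v/3.8-.4); sA=lambda u,v:(170+u/2.8-.3,110+v/2.8-.3)
print('hook tab top',tri(c,tB(324,413),s,sA(319,350)))
print('block top corners',[onz(c,*tB(*p),.042)[:2] for p in [(272,401),(330,408),(313,500),(253,490)]])
print('postfoot',onz(c,*tB(268,153),.012),'post tip',onz(c,*tB(285,122),.074), tri(c,tB(285,122),s,sA(499,362)))
print('rail feet',onz(c,*tA(412,162),.004),onz(c,*tB(55,143),.004))
print('rail top',onz(c,*tA(286,40),.251),onz(c,*tB(49,25),.251), 'side',onz(s,*sA(289,36),.251),onz(s,*sA(429,126),.251))
print('bask tab',[onz(c,*tA(*p),.076) for p in [(297,578),(340,578)]], 'bar',tri(c,tA(315,457),s,sA(113,177)))
print('saline',onz(c,*tA(55,468),.13), onz(c,*tA(155,478),.0))
print('drops',onz(c,*tB(150,74),.06))
print('cup',onz(c,*tA(770,360),.017))
print('keys',[onz(c,*tB(*p),.04) for p in [(517,413),(616,411),(717,408)]])
E
```

```text
hook tab top (array([ 0.4546, -0.1427,  0.1586]), np.float64(0.008951341520508053))
block top corners [array([ 0.4762, -0.1303]), array([ 0.4712, -0.167 ]), array([ 0.4133, -0.1543]), array([ 0.42  , -0.1166])]
postfoot [ 0.6454 -0.1364  0.012 ] post tip [ 0.6497 -0.1398  0.074 ] (array([ 0.6474, -0.1385,  0.0744]), np.float64(0.005011110965737049))
rail feet [0.6519 0.2667 0.004 ] [0.6561 0.0063 0.004 ]
rail top [0.6515 0.2658 0.251 ] [0.6552 0.0059 0.251 ] side [0.6487 0.2587 0.251 ] [0.6495 0.0004 0.251 ]
bask tab [array([0.3885, 0.3082, 0.076 ]), array([0.3882, 0.2835, 0.076 ])] bar (array([0.4519, 0.2885, 0.1168]), np.float64(0.006911332070035273))
saline [0.4498 0.4257 0.13  ] [0.4518 0.424  0.    ]
drops [ 0.6864 -0.0559  0.06  ]
cup [0.5193 0.0374 0.017 ]
keys [array([ 0.4667, -0.2861,  0.04  ]), array([ 0.4672, -0.3492,  0.04  ]), array([ 0.4683, -0.4135,  0.04  ])]
```

Request:
jog_arm --pt "14 41 8 -3.8" --pt "14 41 8 -3.8" --pt "14 41 8 -3.8" --pt "14 41 8 -3.8" --pt "14 41 8 -3.8" --pt "14 41 8 -3.8" --pt "14 41 8 -3.8" --pt "14 41 8 -3.8" --pt "14 41 8 -3.8" --pt "14 41 8 -3.8"

```text
clock: 0.98
tool_pos: [0.4221, -0.2199, 0.3027]
orientation: [180.0, 0.0, 167.2]
force: [0.9, 0.0, 0.4]
opening: 0.0876
```

Request:
jog_arm --pt "10 20 0 0" --pt "10 20 0 0" --pt "0 15 0 0" --pt "0 0 0 0" --pt "0 0 0 0" --pt "0 0 0 0" --pt "0 0 0 0" --pt "0 0 0 0" --pt "0 0 0 0" --pt "0 0 0 0"

```text
clock: 1.82
tool_pos: [0.442, -0.1673, 0.3022]
orientation: [-180.0, -0.0, 167.4]
force: [0.1, -0.0, 0.2]
opening: 0.0876
```

```bash
python3 - <<'E'
from h import *
np.set_printoptions(precision=4,suppress=True)
i,c=snap('wrist','w1');print(get_obs()['tool_pos'],get_obs()['orientation'],get_obs()['joint_pos'])
snap('side','s1')
E
```

```text
[ 0.4421 -0.1673  0.3022] [-179.9986   -0.006   167.3781] [   3.2169   -1.5006  -16.5      -0.0003  -75.0067 -105.8387]
```

View pics/w1.png

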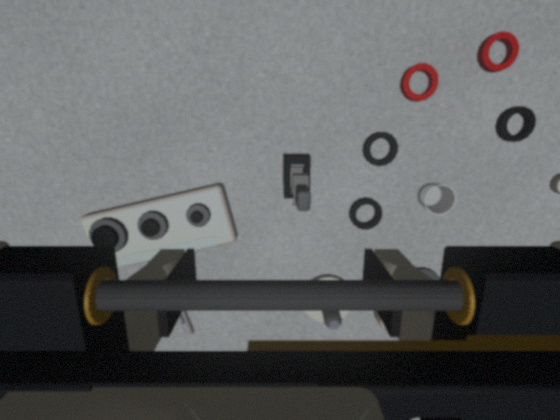

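View pics/s1.png

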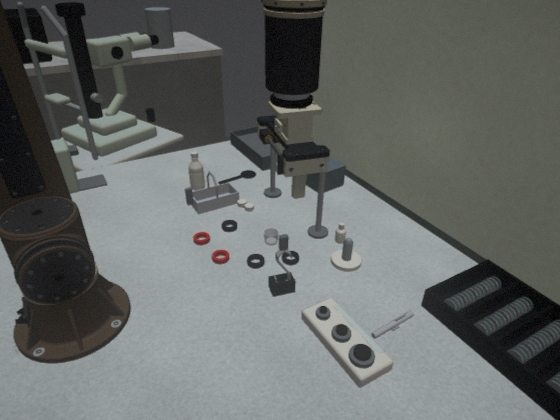

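```bash
python3 - <<'E'
from h import *
b=cv2.imread('pics/w1.png')
cv2.imwrite('pics/w1a.png',cv2.resize(b[140:260,80:240],None,fx=5,fy=5,interpolation=3))
cv2.imwrite('pics/w1b.png',cv2.resize(b[130:230,270:430],None,fx=5,fy=5,interpolation=3))
b=cv2.imread('pics/s1.png')
cv2.imwrite('pics/s1a.png',cv2.resize(b[180:310,210:370],None,fx=4.6,fy=4.6,interpolation=3))
E
```

```text
(no output)
```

View pics/w1b.png

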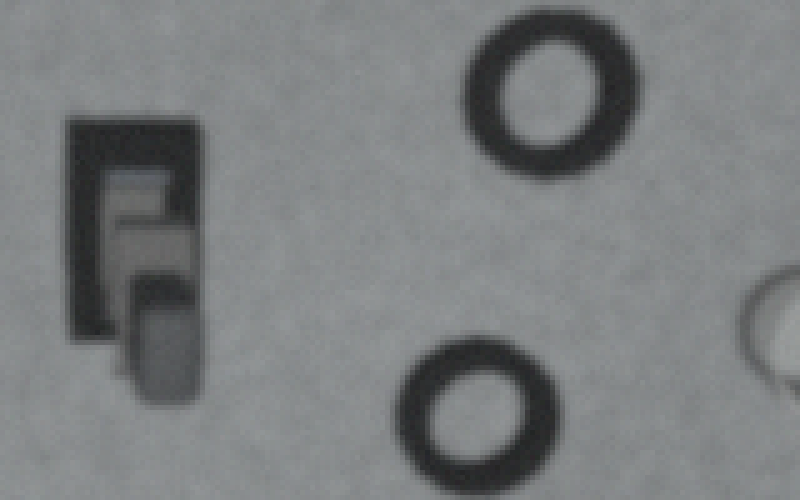

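View pics/s1a.png

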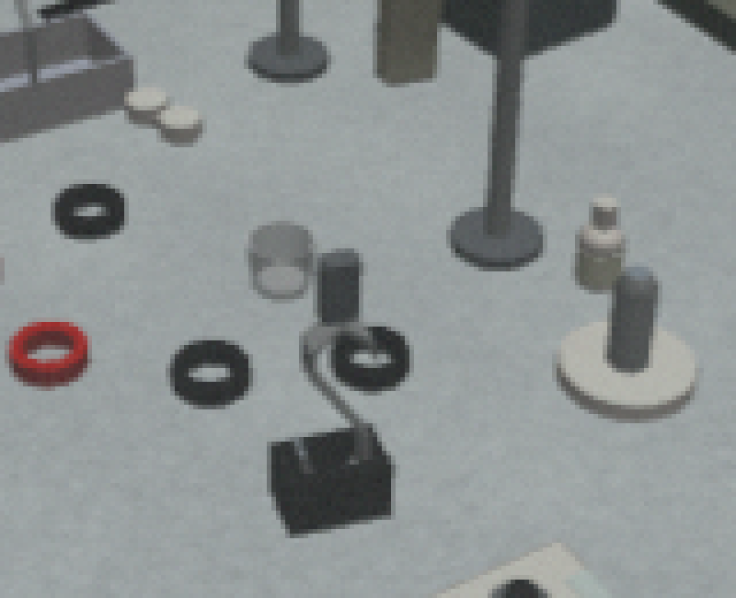

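View pics/w1a.png

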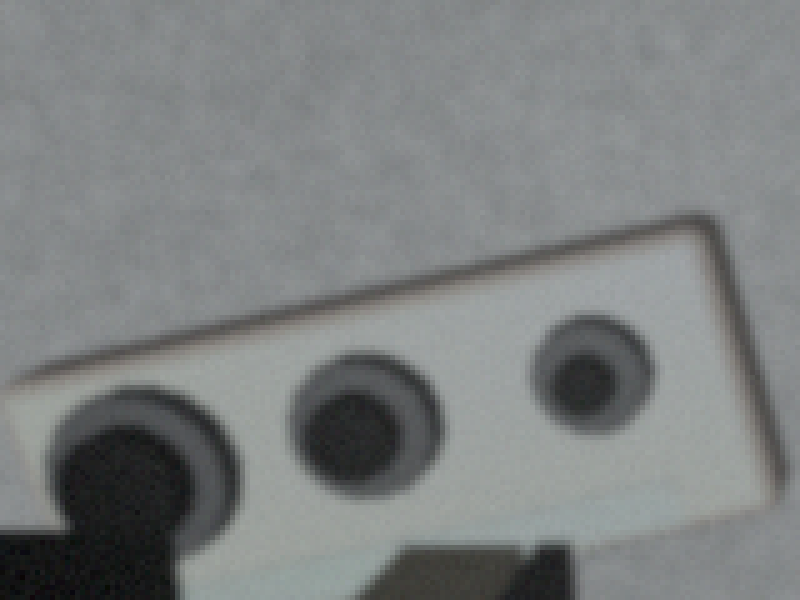

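```bash
python3 - <<'E'
from h import *
np.set_printoptions(precision=4,suppress=True)
w,c=load('w1'); j,s=load('s1'); t,ct=load('top0')
wb=lambda u,v:(270+u/5-.4,130+v/5-.4); wa=lambda u,v:(80+u/5-.4,140+v/5-.4); sb=lambda u,v:(210+u/4.6-.4,180+v/4.6-.4); tB=lambda u,v:(260+u/3.8-.4,130+v/3.8-.4)
print('tab',tri(c,wb(167,356),s,sb(338,256)),tri(c,wb(167,356),ct,tB(324,413)))
print('tab at .161', onz(c,*wb(167,356),.161),onz(ct,*tB(324,413),.161),onz(s,*sb(338,256),.161))
print('block', [onz(c,*wb(*p),.042)[:2] for p in [(67,120),(200,120),(72,340)]])
print('block side',[onz(s,*sb(*p),.042)[:2] for p in [(270,443),(370,425),(392,465),(290,485)]])
print('rings',onz(c,*wb(552,95),.007),onz(c,*wb(479,417),.007))
print('keys',[onz(c,*wa(*p),.042) for p in [(584,383),(352,437),(122,485)]])
print('postside',onz(s,*sb(635,275),.074))
E
```

```text
tab (array([ 0.4461, -0.1462,  0.1615]), np.float64(0.0004170995352941265)) (array([ 0.4589, -0.1479,  0.1223]), np.float64(0.007301291742971296))
tab at .161 [ 0.4465 -0.1462  0.161 ] [ 0.4584 -0.1444  0.161 ] [ 0.4463 -0.1455  0.161 ]
block [array([ 0.4108, -0.1561]), array([ 0.4182, -0.1234]), array([ 0.4666, -0.1671])]
block side [array([ 0.4178, -0.1293]), array([ 0.47  , -0.1426]), array([ 0.4637, -0.1743]), array([ 0.4113, -0.1617])]
rings [ 0.4365 -0.0261  0.007 ] [ 0.5223 -0.0591  0.007 ]
keys [array([ 0.4658, -0.2861,  0.042 ]), array([ 0.4667, -0.3511,  0.042 ]), array([ 0.466 , -0.4162,  0.042 ])]
postside [ 0.6433 -0.1387  0.074 ]
```

Request:
jog_arm --pt "4 21 -20 0" --pt "0 0 -25 0" --pt "0 0 -25 0" --pt "0 0 -25 0" --pt "0 0 -25 0" --pt "0 0 -25 0" --pt "0 0 -18 0" --pt "0 0 -10 0" --pt "0 0 0 0" --pt "0 0 0 0"

```text
clock: 2.75
tool_pos: [0.4461, -0.146, 0.1291]
orientation: [-180.0, -0.1, 167.4]
force: [1.2, 1.0, 0.3]
opening: 0.0878
```

```bash
python3 - <<'E'
from h import *
print(get_obs()['tool_pos'])
i,c=snap('wrist','w2');j,s=snap('side','s2')
a=cv2.imread('pics/s2.png')[160:310,210:370]
cv2.imwrite('pics/s2a.png',cv2.resize(a,None,fx=3.8,fy=3.8,interpolation=3))
E
```

```text
[ 0.44609708 -0.14600645  0.12910984]
```

View pics/s2a.png

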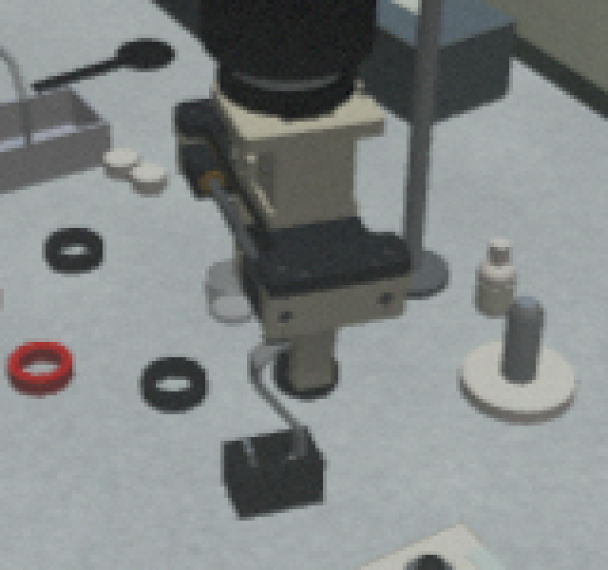

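View pics/w2.png

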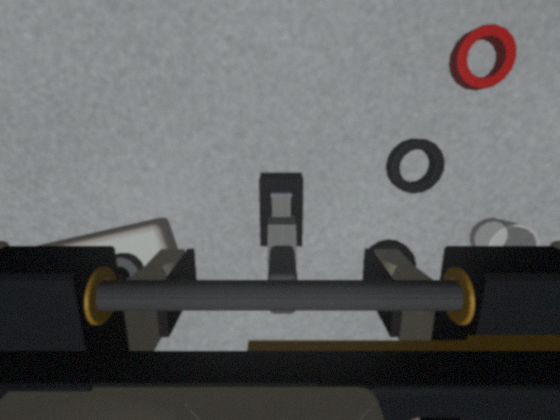

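The tab is centred between the fingers (column 281), so I'll close on it.

Request:
jog_arm --pt "0 0 0 0" --pt "0 0 0 0" --pt "0 0 0 0" --pt "0 0 0 0" --pt "0 0 0 0" --pt "0 0 0 0" --pt "0 0 0 0" --pt "0 0 0 0" --pt "0 0 0 0" --pt "0 0 0 0" --fingers 5

```text
clock: 3.68
tool_pos: [0.4462, -0.1458, 0.1292]
orientation: [-180.0, -0.0, 167.4]
force: [-0.2, -0.8, -0.3]
opening: 0.0263
```

Request:
jog_arm --pt "0 0 10 0" --pt "0 0 15 0" --pt "0 0 20 0" --pt "0 0 20 0" --pt "0 0 20 0" --pt "0 0 20 0" --pt "0 0 20 0" --pt "0 0 20 0" --pt "0 0 20 0" --pt "0 0 0 0"

```text
clock: 4.52
tool_pos: [0.4478, -0.1462, 0.2982]
orientation: [180.0, 0.3, 167.5]
force: [0.9, 0.1, 0.0]
opening: 0.0124
```

```bash
python3 - <<'E'
from h import *
print(get_obs())
i,c=snap('wrist','w3');j,s=snap('side','s3')
a=cv2.imread('pics/s3.png')[100:310,170:370]
cv2.imwrite('pics/s3a.png',cv2.resize(a,None,fx=2.8,fy=2.8,interpolation=3))
E
```

```text
{'clock': 4.5167, 'joint_pos': array([ 6.01442706e+00, -1.79427604e+00, -1.73301370e+01,  8.72715241e-02,
       -7.41381432e+01, -1.08586652e+02]), 'qvel': array([ 0.04613747,  1.21660853, -3.90477115, -1.29056114,  3.96975781,
        0.07184739]), 'tau': array([ 4.77165577e-02, -2.64221585e+01,  2.91157043e+01,  6.63300321e+00,
       -9.44369696e-01, -3.81808000e-03]), 'tool_pos': array([ 0.44784148, -0.14623429,  0.29818073]), 'orientation': array([179.97579563,   0.33577683, 167.45131871]), 'force': array([0.88613811, 0.10010696, 0.02115842]), 'moment': array([-0.05537924, -0.17966424,  0.02063976]), 'opening': 0.012386726919274347}
```

View pics/s3a.png

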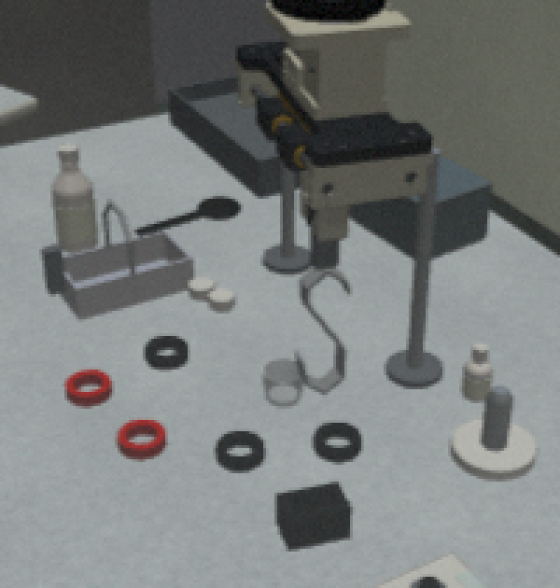

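View pics/w3.png

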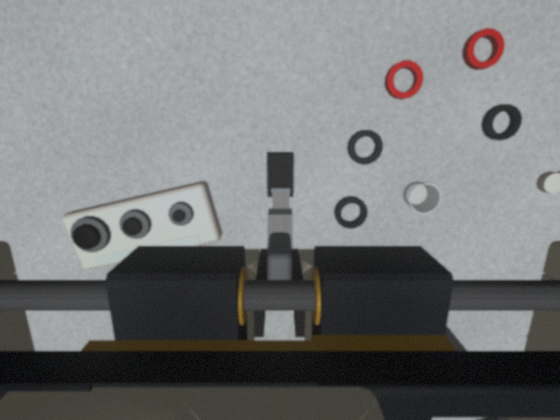

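```bash
cat >> h.py <<'E'
def vert(c,u,v,x,y):
    C,d=ray(c,u,v); A=np.array([[d[0],0],[d[1],0],[d[2],-1]]); s=np.linalg.lstsq(A,np.array([x,y,0])-C,rcond=None)[0]
    return s[1],C+d*s[0]
E
python3 - <<'E'
from h import *
np.set_printoptions(precision=4,suppress=True)
j,s=load('s3')
f=lambda u,v:(170+u/2.8-.3,100+v/2.8-.3)
for n,p in [('bottom',(326,391)),('peak',(326,271)),('fingertip',(328,240)),('fingers end',(325,268))]: print(n,vert(s,*f(*p),.4478,-.1462))
for hz in (0,.114,.153): print(hz,proj(s,[.4478,-.1462,.17+hz]))
b=cv2.imread('pics/s3.png')[170:260,250:320]
cv2.imwrite('pics/s3b.png',cv2.resize(b,None,fx=6.6,fy=6.6,interpolation=3))
E
```

```text
bottom (np.float64(0.14982852416881481), array([ 0.4524, -0.149 ,  0.1498]))
peak (np.float64(0.26068424825447933), array([ 0.4502, -0.1477,  0.2607]))
fingertip (np.float64(0.2870714560843605), array([ 0.4509, -0.1482,  0.2871]))
fingers end (np.float64(0.2632483055858918), array([ 0.4495, -0.1473,  0.2632]))
0 (np.float64(283.90017544764015), np.float64(231.89901833956205))
0.114 (np.float64(285.00501986251766), np.float64(186.6760333048465))
0.153 (np.float64(285.42066159589865), np.float64(169.66317643976907))
```

View pics/s3b.png

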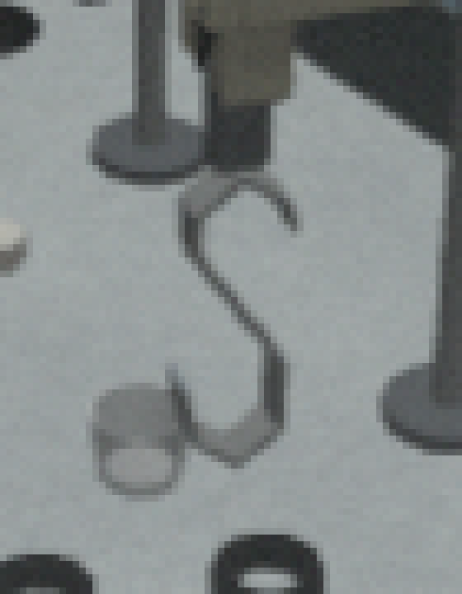

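Request:
jog_arm --pt "5 8 4 1.3" --pt "10 18 4 1.3" --pt "12 24 4 1.3" --pt "12 24 4 1.3" --pt "12 24 0 1.3" --pt "12 24 0 1.3" --pt "12 24 0 1.3" --pt "12 24 0 1.3" --pt "12 24 0 1.3" --pt "12 24 0 1.3"

```text
clock: 5.45
tool_pos: [0.5573, 0.0739, 0.309]
orientation: [-180.0, -0.1, -179.4]
force: [0.2, 0.2, -0.8]
opening: 0.0126
```

Request:
jog_arm --pt "11 20 0 0" --pt "9 16 0 0" --pt "5 11 0 0" --pt "4 8 0 0" --pt "2 4 0 0" --pt "0 0 0 0" --pt "0 0 0 0" --pt "0 0 0 0" --pt "0 0 0 0" --pt "0 0 0 0"

```text
clock: 6.28
tool_pos: [0.588, 0.1305, 0.3107]
orientation: [180.0, 0.0, -179.6]
force: [1.2, -0.2, -0.2]
opening: 0.0125
```

```bash
python3 - <<'E'
from h import *
print(get_obs()['tool_pos'],get_obs()['orientation'],get_obs()['opening'])
i,c=snap('wrist','w4');j,s=snap('side','s4');snap('top','t4')
a=cv2.imread('pics/s4.png')[80:290,200:400]
cv2.imwrite('pics/s4a.png',cv2.resize(a,None,fx=2.8,fy=2.8,interpolation=3))
E
```

```text
[0.58803232 0.13053903 0.31065639] [ 1.79983408e+02  3.27824305e-02 -1.79607923e+02] 0.012483584254215918
```

View pics/s4a.png

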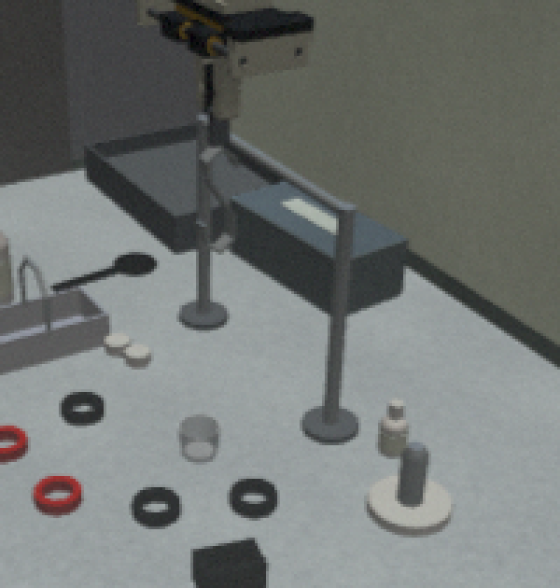

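View pics/w4.png

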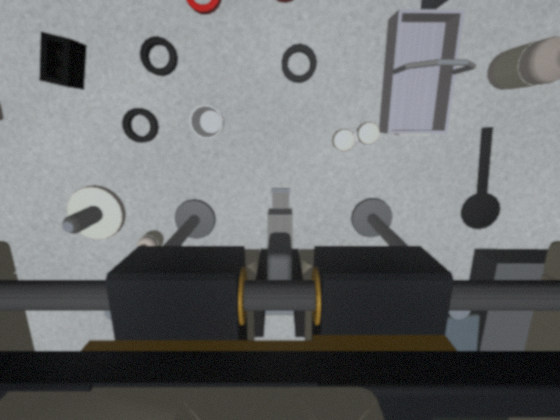

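View pics/t4.png

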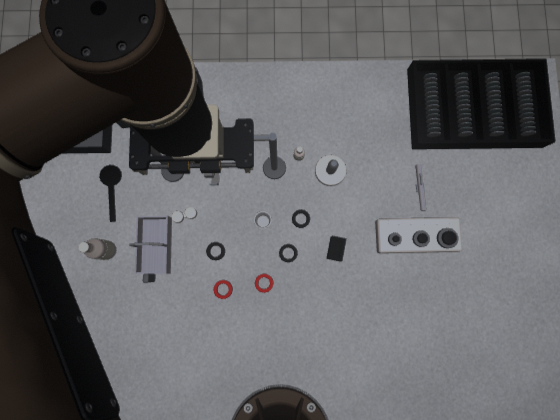

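```bash
python3 - <<'E'
from h import *
np.set_printoptions(precision=4,suppress=True)
i,c=load('w4');t,ct=load('t4');j,s=load('s4')
g=cv2.cvtColor(i,cv2.COLOR_RGB2GRAY)
cv2.imwrite('pics/w4a.png',cv2.resize(cv2.imread('pics/w4.png')[190:250,160:410],None,fx=3.2,fy=3.2,interpolation=3))
a=cv2.imread('pics/s4.png')[110:200,250:340]
cv2.imwrite('pics/s4b.png',cv2.resize(a,None,fx=6.6,fy=6.6,interpolation=3))
print('feet w',onz(c,195,217,.004),onz(c,371,217,.004))
E
```

```text
feet w [0.6528 0.0059 0.004 ] [0.6512 0.266  0.004 ]
```

View pics/s4b.png

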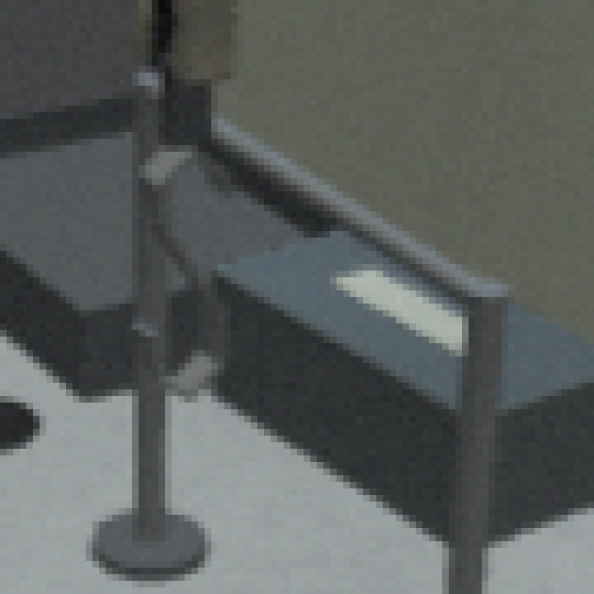

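View pics/w4a.png

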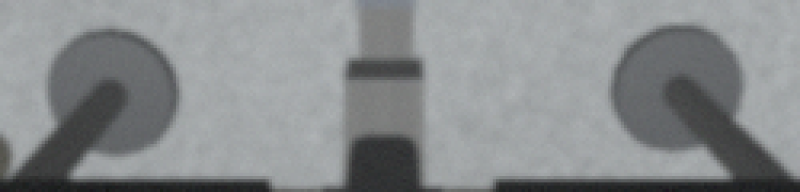

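```bash
python3 - <<'E'
from h import *
np.set_printoptions(precision=4,suppress=True)
j,s=load('s4'); f=lambda u,v:(250+u/6.6-.4,110+v/6.6-.4)
for n,p in [('bot',(192,385)),('peak',(175,163))]: print(n,vert(s,*f(*p),.588,.1305))
for z in (0,.114,.153): print(z,proj(s,[.588,.1305,.1627+z]))
# bar end pts check
print('bar near end axis',proj(s,[.6535,.005,.245]), 'obs',f(485,300)); print('far',proj(s,[.6512,.266,.251]),'obs',f(148,78))
E
```

```text
bot (np.float64(0.17070741965234335), array([0.5935, 0.1272, 0.1707]))
peak (np.float64(0.2714275250819288), array([0.5864, 0.1314, 0.2714]))
0 (np.float64(276.3949408397021), np.float64(170.43560096976557))
0.114 (np.float64(276.8241207906801), np.float64(132.45680863828125))
0.153 (np.float64(276.98206643707186), np.float64(118.47995606093342))
bar near end axis (np.float64(322.993286204874), np.float64(155.85354810598443)) obs (323.0848484848485, 155.05454545454546)
far (np.float64(272.4552511459775), np.float64(121.64173665312562)) obs (272.02424242424246, 121.41818181818181)
```

```bash
python3 - <<'E'
from h import *
np.set_printoptions(precision=4,suppress=True)
def ony(c,p,y):
    C,d=ray(c,*p); return C+d*(y-C[1])/d[1]
j,s=load('s4'); f=lambda u,v:(250+u/6.6-.4,110+v/6.6-.4)
y0=.1305-.008
for n,p in [('bot near edge',(195,397)),('curl back low',(222,365)),('shank corner bot',(222,300)),('shank top corner',(155,200)),('arch',(160,178)),('freetip low',(140,330)),('upper tip',(228,190))]: print(n,f(*p),ony(s,f(*p),y0))
j,s=load('s3'); f=lambda u,v:(250+u/6.6-.4,170+v/6.6-.4)
print('s3')
for n,p in [('bot near edge',(237,468)),('shank corner bot',(278,350)),('freetip low',(172,370)),('upper tip',(297,228))]: print(n,f(*p),ony(s,f(*p),-.1462-.008))
E
```

```text
bot near edge (279.1454545454546, 169.75151515151515) [0.5923 0.1225 0.1674]
curl back low (283.23636363636365, 164.9030303030303) [0.6054 0.1225 0.1794]
shank corner bot (283.23636363636365, 155.05454545454546) [0.6048 0.1225 0.2099]
shank top corner (273.0848484848485, 139.9030303030303) [0.572  0.1225 0.2615]
arch (273.8424242424243, 136.56969696969696) [0.5743 0.1225 0.2705]
freetip low (270.8121212121212, 159.6) [0.5652 0.1225 0.2051]
upper tip (284.1454545454546, 138.38787878787878) [0.6066 0.1225 0.259 ]
s3
bot near edge (285.50909090909096, 240.5090909090909) [ 0.4476 -0.1542  0.1517]
shank corner bot (291.72121212121215, 222.63030303030303) [ 0.4622 -0.1542  0.1947]
freetip low (275.6606060606061, 225.66060606060606) [ 0.422  -0.1542  0.2002]
upper tip (294.6, 204.14545454545456) [ 0.4678 -0.1542  0.2402]
```

Request:
jog_arm --pt "5 0 0 0" --pt "8 0 0 0" --pt "10 0 0 0" --pt "10 0 0 0" --pt "10 0 0 0" --pt "7 0 0 0" --pt "5 0 0 0" --pt "3 0 0 0" --pt "1 0 0 0" --pt "0 0 0 0"

```text
clock: 7.27
tool_pos: [0.6473, 0.1311, 0.31]
orientation: [-180.0, -0.0, -179.6]
force: [-1.0, 0.4, -0.1]
opening: 0.0122
```

```bash
python3 - <<'E'
from h import *
print(get_obs()['tool_pos'],get_obs()['force'],get_obs()['opening'])
j,s=snap('side','s5')
a=cv2.imread('pics/s5.png')[110:200,250:340]
cv2.imwrite('pics/s5b.png',cv2.resize(a,None,fx=6.6,fy=6.6,interpolation=3))
E
```

```text
[0.64731455 0.13111696 0.31001122] [-1.01808019  0.38580213 -0.10113995] 0.012175790080669222
```

View pics/s5b.png

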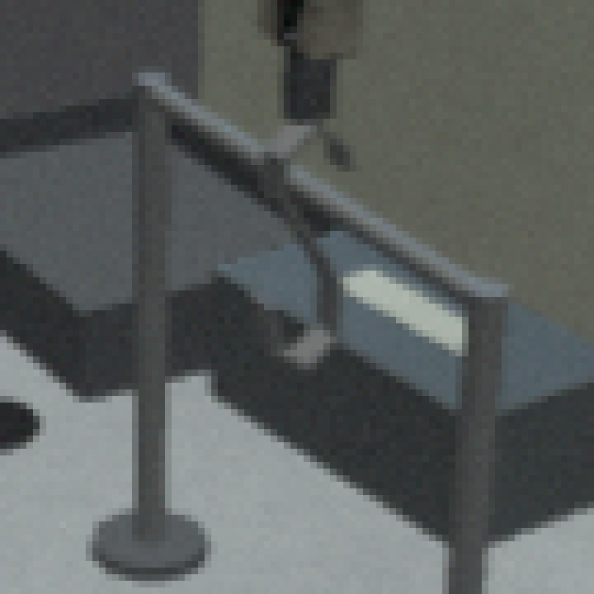

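The bar sits inside the upper curl's mouth with no contact, so I'll lower the hook.

Request:
jog_arm --pt "0 0 -4 0" --pt "1 0 -4 0" --pt "1 0 -4 0" --pt "2 0 -4 0" --pt "0 0 -3 0" --pt "0 0 -3 0" --pt "0 0 -2 0" --pt "0 0 0 0" --pt "0 0 0 0" --pt "0 0 0 0"

```text
clock: 8.15
tool_pos: [0.6515, 0.1311, 0.2869]
orientation: [180.0, 0.1, -179.6]
force: [-0.8, -0.5, 3.9]
opening: 0.0124
```

```bash
python3 - <<'E'
from h import *
print(get_obs()['tool_pos'],get_obs()['force'],get_obs()['opening'])
j,s=snap('side','s6')
a=cv2.imread('pics/s6.png')[110:200,250:340]
cv2.imwrite('pics/s6b.png',cv2.resize(a,None,fx=6.6,fy=6.6,interpolation=3))
E
```

```text
[0.65146091 0.1311305  0.2868822 ] [-0.78430824 -0.52198424  3.93736598] 0.012384009533594914
```

View pics/s6b.png

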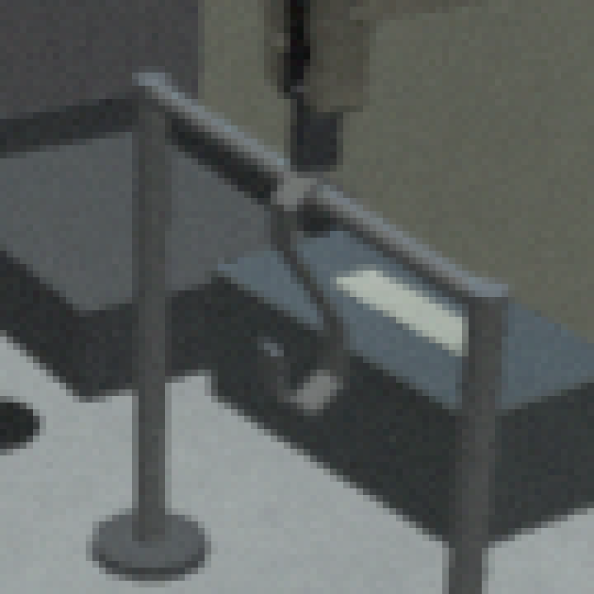

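It's seated: there's 3.9 N of upward force and the arch is on the bar. Releasing and backing up.

Request:
jog_arm --pt "0 0 0 0" --pt "0 0 0 0" --pt "0 0 0 0" --pt "0 0 0 0" --pt "0 0 0 0" --pt "0 0 5 0" --pt "0 0 15 0" --pt "0 0 20 0" --pt "0 0 20 0" --pt "0 0 20 0" --fingers 50

```text
clock: 9.03
tool_pos: [0.6511, 0.1311, 0.3674]
orientation: [-180.0, 0.0, -179.6]
force: [0.3, -0.1, -0.5]
opening: 0.05
```

Request:
jog_arm --pt "-30 -8 5 0" --pt "-30 -8 0 0" --pt "-30 -8 0 0" --pt "-30 -8 0 0" --pt "-30 -8 0 0" --pt "-20 -8 0 0" --pt "-10 -8 0 0" --pt "0 0 0 0" --pt "0 0 0 0" --pt "0 0 0 0"

```text
clock: 9.87
tool_pos: [0.4719, 0.0754, 0.3713]
orientation: [180.0, 0.0, -179.6]
force: [-0.1, 0.4, -0.9]
opening: 0.0503
```

```bash
python3 - <<'E'
from h import *
print(get_obs()['tool_pos'],get_obs()['force'],get_obs()['opening'])
i,c=snap('wrist','w7');j,s=snap('side','s7');snap('top','t7')
a=cv2.imread('pics/s7.png')[110:200,250:340]
cv2.imwrite('pics/s7b.png',cv2.resize(a,None,fx=6.6,fy=6.6,interpolation=3))
E
```

```text
[0.47191338 0.07536796 0.3712929 ] [-0.08939328  0.40001589 -0.91623309] 0.05031885658778722
```

View pics/s7b.png

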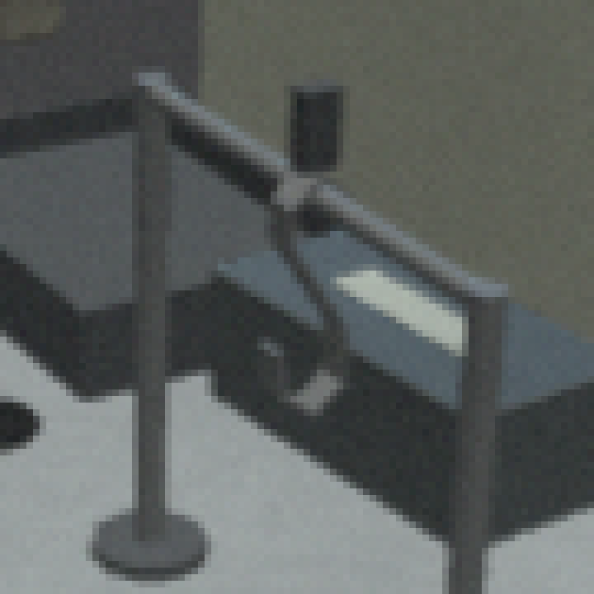

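View pics/w7.png

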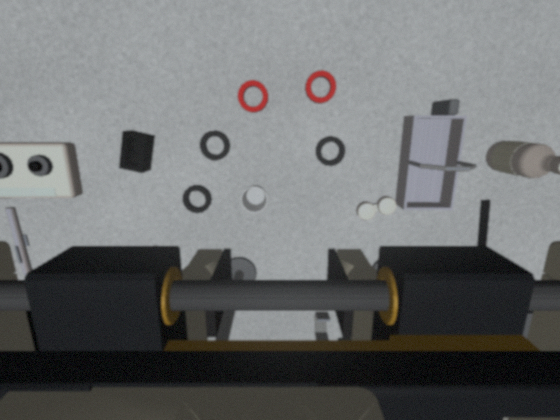

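View pics/t7.png

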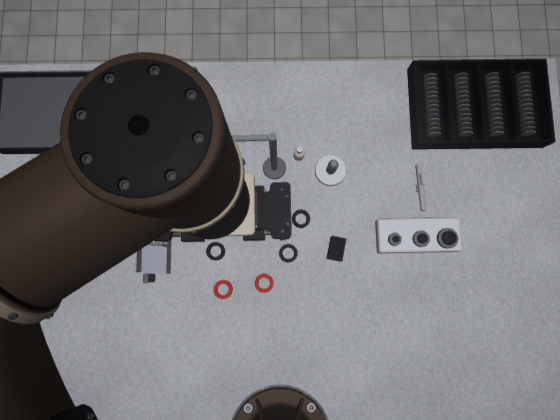

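The hook hangs freely and upright on the rail, its tab clear of everything. Next I'll measure the rings.

```bash
cat >> h.py <<'E'
def rings(img,c,z=.007,thr=60,roi=(0,240)):
    hsv=cv2.cvtColor(img,cv2.COLOR_RGB2HSV); m=((hsv[...,2]<thr)).astype(np.uint8); m[roi[1]:]=0;m[:roi[0]]=0
    cs,hi=cv2.findContours(m,cv2.RETR_CCOMP,cv2.CHAIN_APPROX_NONE); out=[]
    for k,q in enumerate(cs):
        if hi[0][k][3]<0 and hi[0][k][2]>=0 and cv2.contourArea(q)>150:
            e=cv2.fitEllipse(q); out.append((np.round(e[0],1),np.round(e[1],1),onz(c,*e[0],z)))
    return out
E
python3 - <<'E'
from h import *
np.set_printoptions(precision=4,suppress=True)
for n in ['w1','w4','w7']:
    print(n); [print(r) for r in rings(*load(n))]
E
```

```text
w1
(array([365.1, 212.9]), array([28.7, 30. ]), array([ 0.5222, -0.0595,  0.007 ]))
(array([379.8, 148.2]), array([30.7, 32.8]), array([ 0.4359, -0.0262,  0.007 ]))
(array([515.2, 123.5]), array([31.5, 39.2]), array([0.4433, 0.1545, 0.007 ]))
w4
(array([139.9, 124.7]), array([30.2, 34. ]), array([ 0.5215, -0.06  ,  0.007 ]))
(array([158.4,  55.8]), array([32.2, 38.2]), array([ 0.4355, -0.0268,  0.007 ]))
w7
(array([196.8, 198.3]), array([23.8, 24.7]), array([ 0.5218, -0.0597,  0.007 ]))
(array([214.5, 144.7]), array([24.9, 25.6]), array([ 0.4356, -0.0267,  0.007 ]))
```

Request:
jog_arm --pt "5 -14 -20 0" --pt "5 -14 -25 0" --pt "5 -14 -25 0" --pt "5 -14 -25 0" --pt "5 -14 -25 0" --pt "5 -14 -25 0" --pt "5 -13 -25 0" --pt "5 -13 -20 0" --pt "5 -13 0 0" --pt "5 -12 0 0" --fingers 66

```text
clock: 10.85
tool_pos: [0.5209, -0.0608, 0.1788]
orientation: [-179.9, -0.3, -179.6]
force: [1.0, -0.3, 0.6]
opening: 0.0656
```

Request:
jog_arm --pt "0 0 -25 0" --pt "0 0 -30 0" --pt "0 0 -30 0" --pt "0 0 -30 0" --pt "0 0 -25 0" --pt "0 0 -20 0" --pt "0 0 -12 0" --pt "0 0 -4 0" --pt "0 0 0 0" --pt "0 0 0 0"

```text
clock: 11.68
tool_pos: [0.5217, -0.0598, 0.0052]
orientation: [-180.0, -0.0, -179.6]
force: [0.7, 0.3, 1.1]
opening: 0.0659
```

```bash
python3 - <<'E'
from h import *
print(get_obs()['tool_pos'],get_obs()['force'],get_obs()['opening'],get_obs()['orientation'])
i,c=snap('wrist','w8')
E
```

```text
[ 0.52166614 -0.05984517  0.00519833] [0.68652845 0.26557265 1.12419223] 0.06591312119703834 [-1.79983667e+02 -2.38900274e-02 -1.79561831e+02]
```

View pics/w8.png

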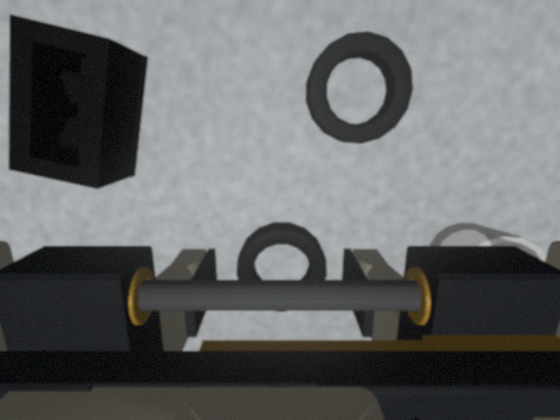

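Request:
jog_arm --pt "0 0 0 0" --pt "0 0 0 0" --pt "0 0 0 0" --pt "0 0 0 0" --pt "0 0 0 0" --pt "0 0 0 0" --pt "0 0 5 0" --pt "0 0 20 0" --pt "0 -10 25 0" --pt "0 -20 30 0" --fingers 40

```text
clock: 12.57
tool_pos: [0.5202, -0.0892, 0.0852]
orientation: [-180.0, -0.2, -179.5]
force: [1.1, -0.4, -0.6]
opening: 0.0443
```

Request:
jog_arm --pt "5 -25 30 0" --pt "15 -20 30 0" --pt "20 -4 20 0" --pt "25 0 10 0" --pt "25 0 0 0" --pt "25 0 0 0" --pt "25 0 0 0" --pt "20 0 0 0" --pt "8 0 0 0" --pt "0 0 0 0"

```text
clock: 13.4
tool_pos: [0.69, -0.1388, 0.1741]
orientation: [180.0, -0.1, -179.6]
force: [0.1, 0.2, -0.7]
opening: 0.0443
```

```bash
python3 - <<'E'
from h import *
print(get_obs()['tool_pos'],get_obs()['force'],get_obs()['opening'],get_obs()['orientation'])
i,c=snap('wrist','w9')
E
```

```text
[ 0.68998317 -0.13876986  0.17405281] [ 0.10838603  0.19903925 -0.69718663] 0.044325213961062274 [ 1.79999613e+02 -8.29701502e-02 -1.79576189e+02]
```

View pics/w9.png

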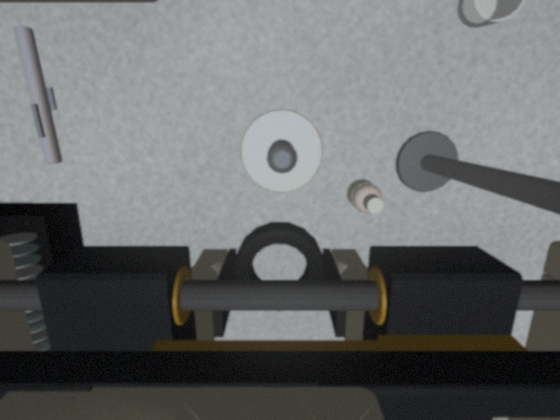

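```bash
python3 - <<'E'
from h import *
np.set_printoptions(precision=4,suppress=True)
i,c=load('w9')
g=cv2.cvtColor(i,cv2.COLOR_RGB2GRAY)
m=(g>165).astype(np.uint8); m[240:]=0
cs,_=cv2.findContours(m,cv2.RETR_EXTERNAL,cv2.CHAIN_APPROX_NONE); q=max(cs,key=cv2.contourArea); e=cv2.fitEllipse(q); print(e,onz(c,*e[0],.012))
b=cv2.imread('pics/w9.png')[100:300,220:340]; cv2.imwrite('pics/w9a.png',cv2.resize(b,None,fx=3,fy=3,interpolation=3)); cv2.imwrite('pics/w9b.png',cv2.resize(b[30:90,30:90],None,fx=8,fy=8,interpolation=3))
print(proj(c,[.6454,-.138,.074]))
E
```

```text
((281.1657409667969, 150.94183349609375), (78.96968078613281, 80.76127624511719), 177.9546356201172) [ 0.6449 -0.1381  0.012 ]
(np.float64(281.79075154329115), np.float64(158.35518241771598))
```

View pics/w9b.png

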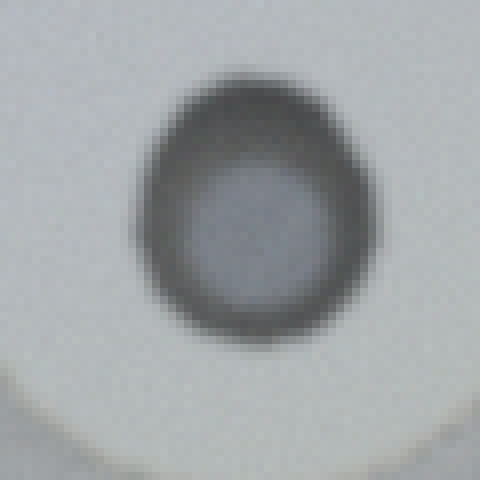

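Request:
jog_arm --pt "-15 1 0 0" --pt "-15 0 0 0" --pt "-10 0 -5 0" --pt "-5 0 -15 0" --pt "0 0 -15 0" --pt "0 0 -10 0" --pt "0 0 -8 0" --pt "0 0 -4 0" --pt "0 0 0 0" --pt "0 0 0 0"

```text
clock: 14.28
tool_pos: [0.6444, -0.1379, 0.1185]
orientation: [-180.0, 0.0, -179.6]
force: [-0.4, -0.8, -1.2]
opening: 0.0447
```

Request:
jog_arm --pt "0 0 -8 0" --pt "0 0 -8 0" --pt "0 0 -8 0" --pt "0 0 -8 0" --pt "0 0 -8 0" --pt "0 0 -8 0" --pt "0 0 -8 0" --pt "0 0 -8 0" --pt "0 0 -3 0" --pt "0 0 0 0"

```text
clock: 15.12
tool_pos: [0.6439, -0.1378, 0.0501]
orientation: [-180.0, -0.1, -179.6]
force: [-0.2, -0.3, -1.0]
opening: 0.0445
```

```bash
python3 - <<'E'
from h import *
print(get_obs()['tool_pos'],get_obs()['force'],get_obs()['moment'],get_obs()['opening'],get_obs()['orientation'])
i,c=snap('wrist','w10');j,s=snap('side','s10')
a=cv2.imread('pics/s10.png')[170:290,290:410]
cv2.imwrite('pics/s10b.png',cv2.resize(a,None,fx=5,fy=5,interpolation=3))
E
```

```text
[ 0.64389881 -0.13779907  0.05010534] [-0.18376466 -0.26551577 -0.95165875] [-0.02337134 -0.05802017 -0.03271723] 0.044462252657278066 [-1.79999806e+02 -6.89135547e-02 -1.79573932e+02]
```

View pics/s10b.png

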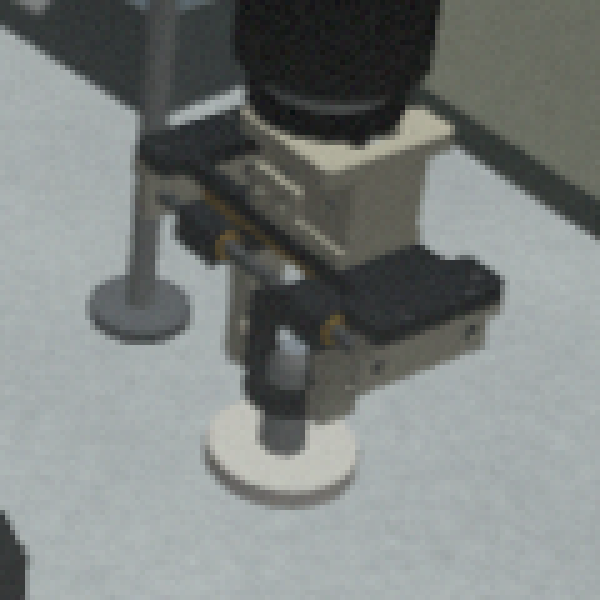

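View pics/w10.png

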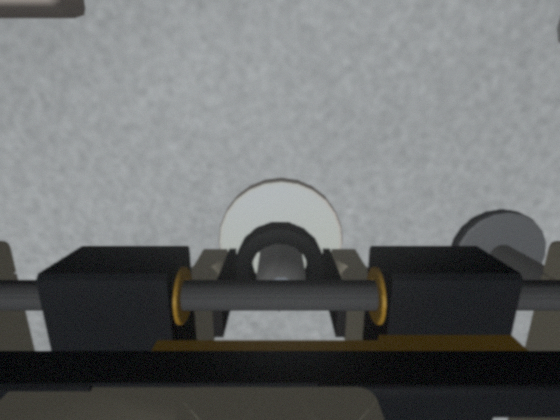

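The post shows through the ring's bore in the wrist view at (281,262), so I'll release.

Request:
jog_arm --pt "0 0 0 0" --pt "0 0 0 0" --pt "0 0 0 0" --pt "0 0 0 0" --pt "0 0 20 0" --pt "0 0 25 0" --pt "0 0 25 0" --pt "0 0 25 0" --pt "-15 5 20 0" --pt "-25 5 10 0" --fingers 66

```text
clock: 16.05
tool_pos: [0.6065, -0.128, 0.1789]
orientation: [-180.0, 0.2, -179.6]
force: [0.5, -0.7, 0.6]
opening: 0.0663
```

Request:
jog_arm --pt "-28 15 0 0" --pt "-28 15 0 0" --pt "-28 15 0 0" --pt "-28 15 0 0" --pt "-28 15 0 0" --pt "-20 15 0 0" --pt "-10 10 0 0" --pt "0 2 0 0" --pt "0 0 0 0" --pt "0 0 0 0"

```text
clock: 16.88
tool_pos: [0.435, -0.0258, 0.1766]
orientation: [180.0, 0.1, -179.5]
force: [-0.2, -0.9, 0.5]
opening: 0.0662
```

```bash
python3 - <<'E'
from h import *
np.set_printoptions(precision=4,suppress=True)
print(get_obs()['tool_pos'],get_obs()['orientation'])
i,c=snap('wrist','w11');j,s=snap('side','s11')
[print(r) for r in rings(i,c)]
a=cv2.imread('pics/s11.png')[110:310,170:410]
cv2.imwrite('pics/s11b.png',cv2.resize(a,None,fx=3,fy=3,interpolation=3))
E
```

```text
[ 0.435  -0.0258  0.1766] [ 179.9916    0.0595 -179.5283]
(array([454.8, 203.6]), array([41.1, 46.6]), array([0.4431, 0.1544, 0.007 ]))
(array([279.2, 195.4]), array([40.5, 41.6]), array([ 0.4359, -0.0266,  0.007 ]))
```

View pics/s11b.png

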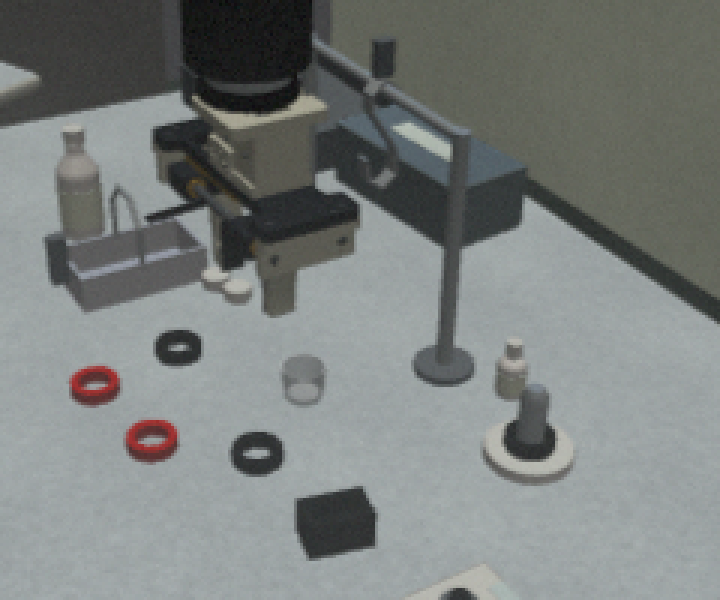

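View pics/w11.png

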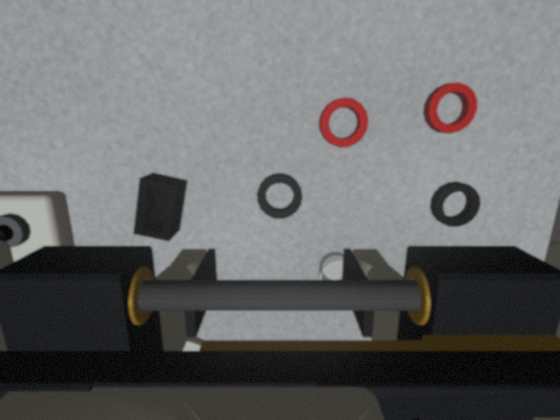

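Ring one is seated on the post, at (528,438) in the zoom. Next is the ring at (279,195).

Request:
jog_arm --pt "1 -1 -20 0" --pt "0 0 -30 0" --pt "0 0 -30 0" --pt "0 0 -30 0" --pt "0 0 -25 0" --pt "0 0 -20 0" --pt "0 0 -12 0" --pt "0 0 -5 0" --pt "0 0 0 0" --pt "0 0 0 0"

```text
clock: 17.82
tool_pos: [0.4356, -0.0271, 0.0042]
orientation: [-180.0, -0.0, -179.6]
force: [0.1, -1.1, -0.1]
opening: 0.066
```

Request:
jog_arm --pt "0 0 0 0" --pt "0 0 0 0" --pt "0 0 0 0" --pt "0 0 0 0" --pt "0 0 0 0" --pt "0 0 0 0" --pt "0 0 5 0" --pt "0 0 20 0" --pt "0 0 25 0" --pt "0 -10 30 0" --fingers 40

```text
clock: 18.65
tool_pos: [0.4342, -0.0366, 0.0845]
orientation: [-180.0, -0.2, -179.5]
force: [2.0, 0.2, -0.6]
opening: 0.0444
```

Request:
jog_arm --pt "10 -18 30 0" --pt "20 -25 20 0" --pt "25 -25 15 0" --pt "25 -20 0 0" --pt "25 -12 0 0" --pt "25 -2 0 0" --pt "25 0 0 0" --pt "25 0 0 0" --pt "20 0 0 0" --pt "8 0 0 0"

```text
clock: 19.48
tool_pos: [0.6451, -0.1389, 0.1487]
orientation: [-180.0, -0.0, -179.6]
force: [-0.4, -0.4, -1.2]
opening: 0.0442
```

```bash
python3 - <<'E'
from h import *
print(get_obs()['tool_pos'],get_obs()['opening'],get_obs()['orientation'])
i,c=snap('wrist','w12')
E
```

```text
[ 0.64511227 -0.13892925  0.14872184] 0.04416705673333382 [-1.79985698e+02 -2.03195276e-02 -1.79570203e+02]
```

View pics/w12.png

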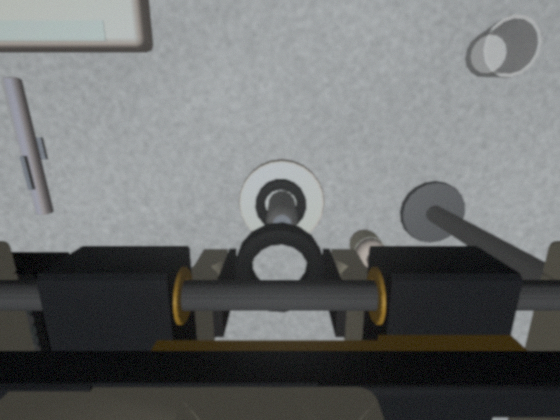

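Request:
jog_arm --pt "0 1 -5 0" --pt "0 0 -12 0" --pt "0 0 -15 0" --pt "0 0 -12 0" --pt "0 0 -10 0" --pt "0 0 -10 0" --pt "0 0 -10 0" --pt "0 0 -10 0" --pt "0 0 -10 0" --pt "0 0 -3 0"

```text
clock: 20.37
tool_pos: [0.6435, -0.1377, 0.0508]
orientation: [180.0, 0.0, -179.6]
force: [2.3, 0.8, 1.7]
opening: 0.0446
```

```bash
python3 - <<'E'
from h import *
print(get_obs()['tool_pos'],get_obs()['force'],get_obs()['opening'],get_obs()['orientation'])
i,c=snap('wrist','w13')
E
```

```text
[ 0.64349838 -0.13768778  0.05075505] [2.25330587 0.80346924 1.73524555] 0.044649750670695106 [ 1.79994250e+02  8.44890157e-03 -1.79567827e+02]
```

View pics/w13.png

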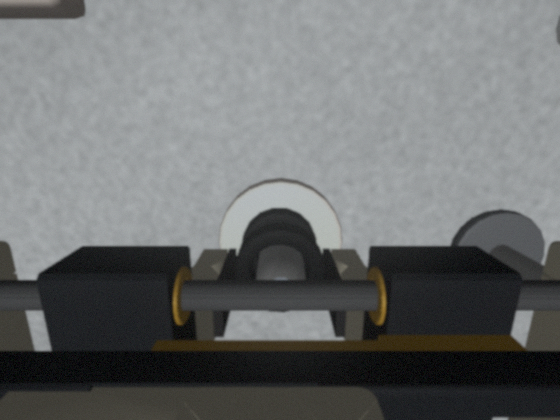

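Request:
jog_arm --pt "1 0 0 0" --pt "0 0 0 0" --pt "0 0 0 0" --pt "0 0 0 0" --pt "0 0 20 0" --pt "0 0 25 0" --pt "0 0 25 0" --pt "0 0 25 0" --pt "-15 5 30 0" --pt "-25 5 15 0" --fingers 66

```text
clock: 21.25
tool_pos: [0.6063, -0.1282, 0.1956]
orientation: [-179.9, 0.2, -179.6]
force: [0.4, -0.6, 0.8]
opening: 0.0661
```

Request:
jog_arm --pt "-30 10 0 0" --pt "-30 20 0 5" --pt "-30 30 0 7" --pt "-25 30 0 7" --pt "-25 33 0 7" --pt "-12 33 0 7" --pt "-10 33 0 7" --pt "0 33 0 7" --pt "0 33 0 7" --pt "0 26 0 7"

```text
clock: 22.08
tool_pos: [0.4423, 0.1548, 0.1931]
orientation: [-180.0, 0.1, -118.2]
force: [0.6, 0.7, 0.3]
opening: 0.0663
```

Request:
jog_arm --pt "0 0 0 7" --pt "0 0 0 7" --pt "0 0 0 7" --pt "0 0 0 7" --pt "0 0 0 1" --pt "0 0 0 0" --pt "0 0 0 0" --pt "0 0 0 0" --pt "0 0 0 0" --pt "0 0 0 0"

```text
clock: 22.92
tool_pos: [0.4427, 0.1525, 0.1922]
orientation: [180.0, -0.0, -89.6]
force: [0.3, 0.3, -0.1]
opening: 0.0659
```

```bash
python3 - <<'E'
from h import *
np.set_printoptions(precision=4,suppress=True)
print(get_obs()['tool_pos'],get_obs()['orientation'])
i,c=snap('wrist','w14');j,s=snap('side','s14');snap('top','t14')
[print(r) for r in rings(i,c,roi=(0,420))]
a=cv2.imread('pics/s14.png')[110:310,170:410]
cv2.imwrite('pics/s14b.png',cv2.resize(a,None,fx=3,fy=3,interpolation=3))
E
```

```text
[0.4427 0.1525 0.1922] [179.9992  -0.0001 -89.6496]
(array([310.6, 328.7]), array([168.8, 759.6]), array([0.4043, 0.3195, 0.007 ]))
(array([279.1, 194.1]), array([39., 40.]), array([0.4433, 0.1537, 0.007 ]))
```

View pics/s14b.png

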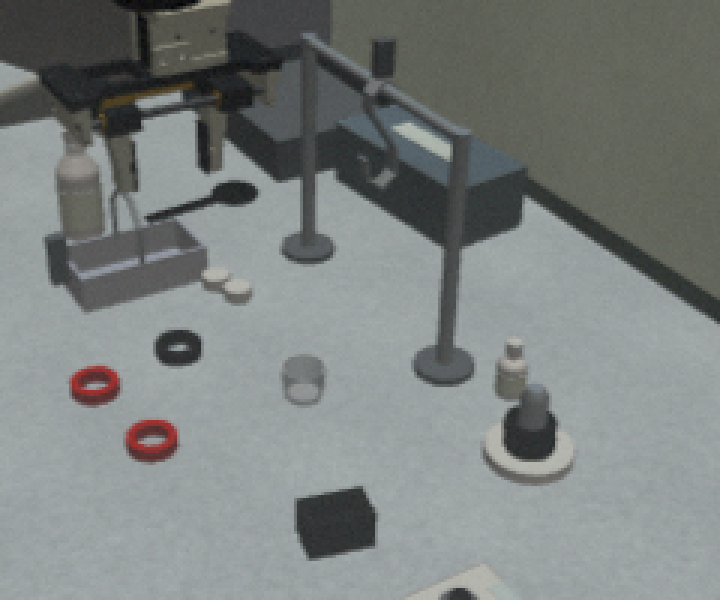

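View pics/w14.png

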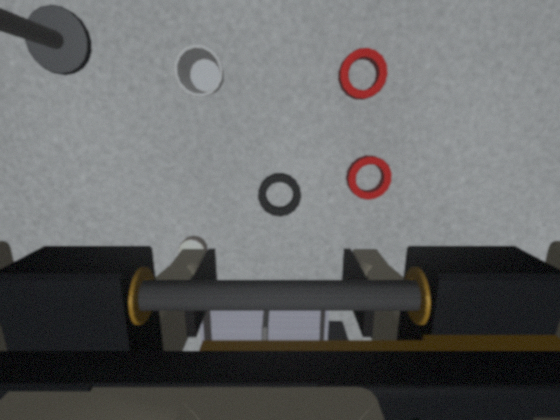

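View pics/t14.png

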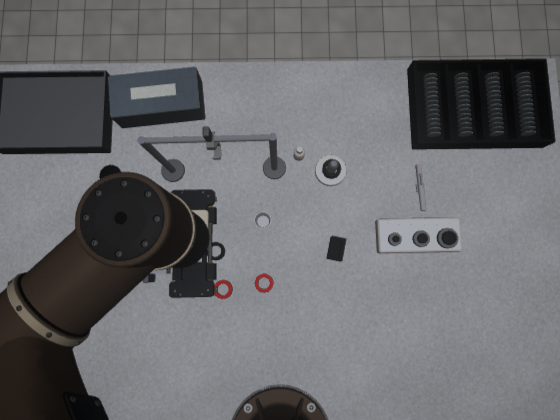

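Request:
jog_arm --pt "0.5 1.5 -20 0" --pt "0 0 -30 0" --pt "0 0 -30 0" --pt "0 0 -30 0" --pt "0 0 -28 0" --pt "0 0 -25 0" --pt "0 0 -15 0" --pt "0 0 -9 0" --pt "0 0 0 0" --pt "0 0 0 0"

```text
clock: 23.9
tool_pos: [0.4434, 0.1542, 0.0054]
orientation: [180.0, -0.0, -89.6]
force: [0.7, -0.2, 0.4]
opening: 0.0662
```

Request:
jog_arm --pt "0 0 0 0" --pt "0 0 0 0" --pt "0 0 0 0" --pt "0 0 0 0" --pt "0 0 0 0" --pt "0 0 0 0" --pt "0 0 5 0" --pt "0 0 20 0" --pt "0 0 25 0" --pt "0 0 30 0" --fingers 40

```text
clock: 24.73
tool_pos: [0.4422, 0.1533, 0.0854]
orientation: [179.9, -0.1, -89.6]
force: [0.1, 1.5, -0.7]
opening: 0.0442
```

Request:
jog_arm --pt "0 -20 30 0" --pt "0 -33 25 -6" --pt "0 -33 10 -7" --pt "0 -33 0 -7" --pt "10 -33 0 -7" --pt "20 -33 0 -7" --pt "25 -33 0 -7" --pt "25 -33 0 -7" --pt "25 -20 0 -7" --pt "25 -12 0 -7"

```text
clock: 25.57
tool_pos: [0.5737, -0.1317, 0.1504]
orientation: [180.0, -0.0, -152.1]
force: [0.2, 1.2, 0.7]
opening: 0.0444
```

```bash
python3 - <<'E'
from h import *
print(get_obs()['tool_pos'],get_obs()['opening'],get_obs()['orientation'])
E
```

```text
[ 0.57373135 -0.13169109  0.15037449] 0.04437889549754754 [ 1.79995554e+02 -1.76243512e-02 -1.52051871e+02]
```

Request:
jog_arm --pt "22 0 0 -7" --pt "18 0 0 -7" --pt "16 0 0 -7" --pt "10 0 0 -6" --pt "5 0 0 0" --pt "0 0 0 0" --pt "0 0 0 0" --pt "0 0 0 0" --pt "0 0 0 0" --pt "0 0 0 0"

```text
clock: 26.4
tool_pos: [0.6438, -0.1288, 0.1507]
orientation: [180.0, 0.0, -178.5]
force: [-0.8, 0.2, -0.8]
opening: 0.0442
```

```bash
python3 - <<'E'
from h import *
print(get_obs()['tool_pos'],get_obs()['opening'],get_obs()['orientation'])
i,c=snap('wrist','w15')
E
```

```text
[ 0.64383275 -0.12883943  0.15067791] 0.044181748148147064 [ 1.79995556e+02  2.65943484e-02 -1.78509359e+02]
```

View pics/w15.png

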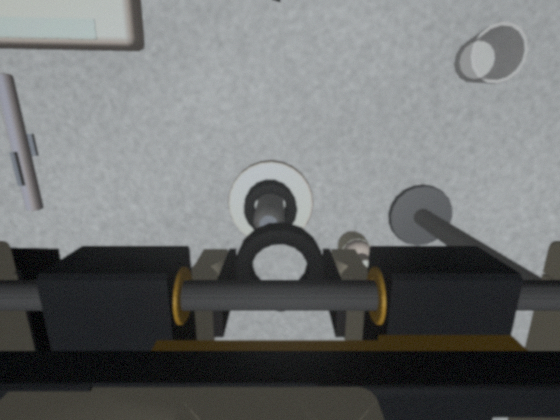

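Request:
jog_arm --pt "1.5 -5 0 0" --pt "0 -4 -2 0" --pt "0 0 -12 0" --pt "0 0 -15 0" --pt "0 0 -14 0" --pt "0 0 -12 0" --pt "0 0 -12 0" --pt "0 0 -12 0" --pt "0 0 -12 0" --pt "0 0 -7 0"

```text
clock: 27.28
tool_pos: [0.645, -0.1379, 0.0502]
orientation: [180.0, -0.1, -178.6]
force: [-0.7, -0.6, 0.0]
opening: 0.0444
```

Request:
jog_arm --pt "0 0 0 0" --pt "0 0 0 0" --pt "0 0 0 0" --pt "0 0 0 0" --pt "0 0 0 0" --pt "0 0 0 0" --pt "0 0 0 0" --pt "0 0 0 0" --pt "0 0 0 0" --pt "0 0 0 0"

```text
clock: 28.12
tool_pos: [0.6458, -0.1379, 0.0523]
orientation: [180.0, 0.0, -178.6]
force: [0.8, -0.0, -1.0]
opening: 0.0446
```

```bash
python3 - <<'E'
from h import *
print(get_obs()['tool_pos'],get_obs()['force'],get_obs()['opening'],get_obs()['orientation'])
i,c=snap('wrist','w16')
E
```

```text
[ 0.64576884 -0.13786217  0.0522652 ] [ 0.8403987  -0.03446934 -1.01428082] 0.0446079234472286 [ 1.79998536e+02  4.28523360e-03 -1.78572275e+02]
```

View pics/w16.png

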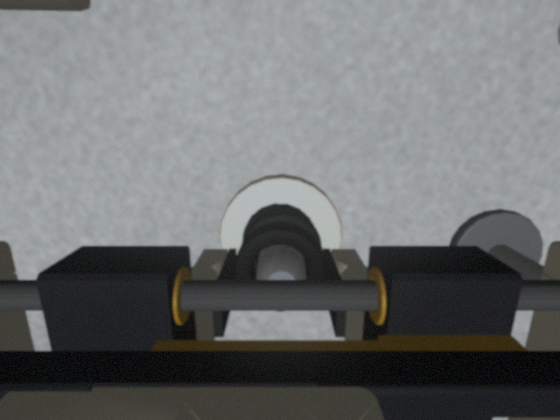

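Request:
jog_arm --pt "0 0 0 0" --pt "0 0 0 0" --pt "0 0 0 0" --pt "0 0 0 0" --pt "0 0 20 0" --pt "0 0 30 0" --pt "0 0 35 0" --pt "-10 0 35 0" --pt "-30 5 30 0" --pt "-35 10 30 0" --fingers 66

```text
clock: 29.0
tool_pos: [0.5756, -0.1246, 0.2294]
orientation: [-180.0, 0.0, -178.6]
force: [0.0, 0.4, 0.0]
opening: 0.0664
```

Request:
jog_arm --pt "-30 15 30 -0.7" --pt "-30 35 20 -0.7" --pt "-30 38 10 0" --pt "-30 38 0 0" --pt "-30 38 0 0" --pt "-20 38 0 0" --pt "-10 38 0 0" --pt "0 38 0 0" --pt "0 38 0 0" --pt "0 38 0 0"

```text
clock: 29.83
tool_pos: [0.4158, 0.2069, 0.2816]
orientation: [179.9, 0.1, -179.9]
force: [1.5, 0.1, -0.1]
opening: 0.0662
```

Request:
jog_arm --pt "0 30 0 0" --pt "0 20 0 0" --pt "0 10 0 0" --pt "0 0 0 0" --pt "0 0 0 0" --pt "0 0 0 0" --pt "0 0 0 0" --pt "0 0 0 0" --pt "0 0 0 0" --pt "0 0 0 0"

```text
clock: 30.67
tool_pos: [0.4167, 0.2646, 0.281]
orientation: [180.0, 0.0, 180.0]
force: [1.2, 0.3, -0.1]
opening: 0.066
```

```bash
python3 - <<'E'
from h import *
np.set_printoptions(precision=4,suppress=True)
print(get_obs()['tool_pos'],get_obs()['orientation'])
i,c=snap('wrist','w17');j,s=snap('side','s17')
a=cv2.imread('pics/s17.png')[110:310,170:410]
cv2.imwrite('pics/s17b.png',cv2.resize(a,None,fx=3,fy=3,interpolation=3))
E
```

```text
[0.4167 0.2646 0.281 ] [179.9799   0.0108 179.9833]
```

View pics/s17b.png

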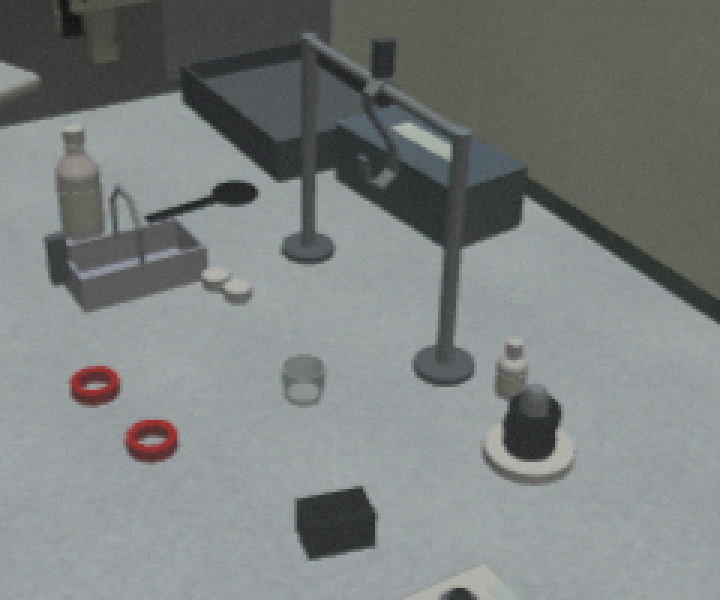

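View pics/w17.png

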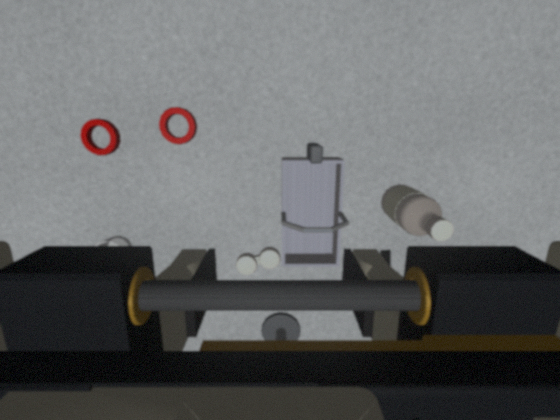

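```bash
python3 - <<'E'
from h import *
a=cv2.imread('pics/s17.png')[225:285,320:380]
cv2.imwrite('pics/s17c.png',cv2.resize(a,None,fx=9,fy=9,interpolation=3))
snap('top','t17')
a=cv2.imread('pics/t17.png')[130:210,290:370]
cv2.imwrite('pics/t17c.png',cv2.resize(a,None,fx=6,fy=6,interpolation=3))
a=cv2.imread('pics/w17.png')[130:280,240:480]
cv2.imwrite('pics/w17c.png',cv2.resize(a,None,fx=3.3,fy=3.3,interpolation=3))
E
```

```text
(no output)
```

View pics/s17c.png

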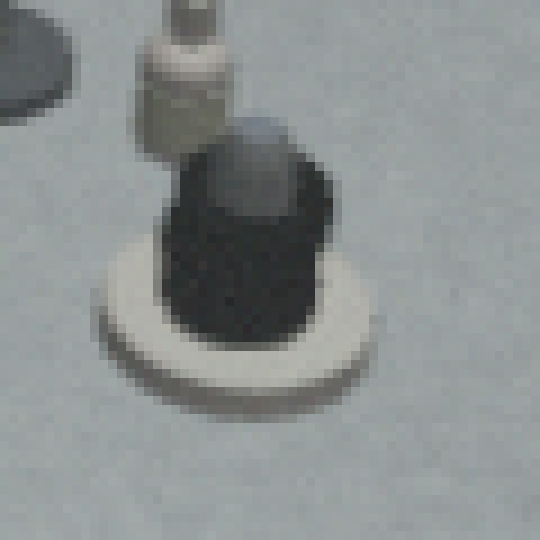

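View pics/t17c.png

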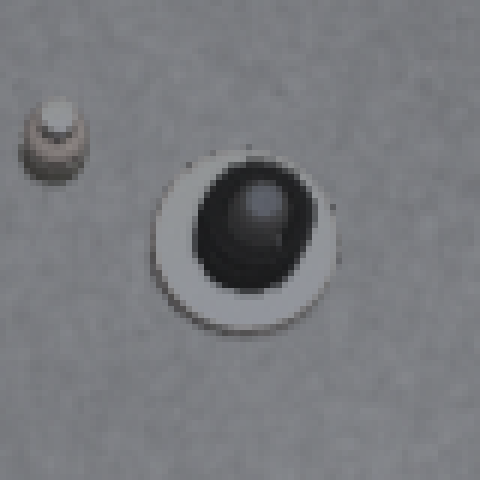

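View pics/w17c.png

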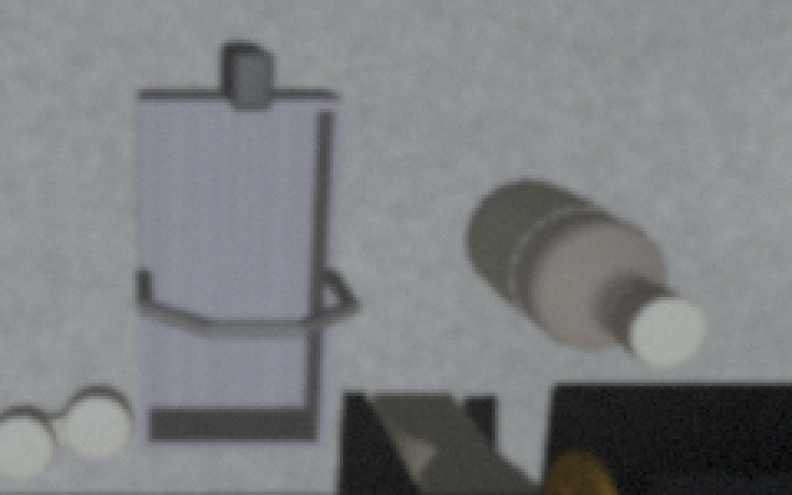

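```bash
python3 - <<'E'
from h import *
np.set_printoptions(precision=4,suppress=True)
i,c=load('w17'); f=lambda u,v:(240+u/3.3-.35,130+v/3.3-.35)
for n,p,z in [('tab',(252,80),.076),('tab c1',(232,52),.076),('tab c2',(272,108),.076),('bar l',(207,328),.105),('bar r',(315,323),.105),('sh l',(146,303),.08),('sh r',(352,303),.08),('rimNL',(138,92),.04),('rimNR',(340,94),.04),('rimFL',(148,441),.04),('rimFR',(318,441),.04),('saline top',(665,330),.13),('saline base',(525,235),.0)]:
    print(n,onz(c,*f(*p),z))
i,c=load('t0') if 0 else load('top0')
f=lambda u,v:(70+u/4-.4,130+v/4-.4)
for n,p,z in [('tabtop',(320,580),.076),('rim NL',(264,570),.04),('rim NR',(403,575),.04),('rim FL',(273,350),.04),('rimFR',(405,347),.04)]: print(n,onz(c,*f(*p),z))
E
```

```text
tab [0.3788 0.3041 0.076 ]
tab c1 [0.3697 0.2973 0.076 ]
tab c2 [0.3881 0.3111 0.076 ]
bar l [0.4558 0.2886 0.105 ]
bar r [0.4541 0.3236 0.105 ]
sh l [0.455  0.2691 0.08  ]
sh r [0.455  0.3407 0.08  ]
rimNL [0.3865 0.2666 0.04  ]
rimNR [0.3873 0.3405 0.04  ]
rimFL [0.5251 0.2708 0.04  ]
rimFR [0.5252 0.3388 0.04  ]
saline top [0.4482 0.4247 0.13  ]
saline base [0.4501 0.4285 0.    ]
tabtop [0.3872 0.2949 0.076 ]
rim NL [0.3935 0.3398 0.04  ]
rim NR [0.3895 0.2566 0.04  ]
rim FL [0.5263 0.3392 0.04  ]
rimFR [0.5271 0.2588 0.04  ]
```

Request:
jog_arm --pt "-15 10 -10 0" --pt "-15 15 -20 0" --pt "-10 14.5 -20 0" --pt "0 0 -25 0" --pt "0 0 -20 0" --pt "0 0 -15 0" --pt "0 0 -10 0" --pt "0 0 0 0" --pt "0 0 0 0" --pt "0 0 0 0" --fingers 44

```text
clock: 31.65
tool_pos: [0.3771, 0.3051, 0.1618]
orientation: [179.9, 0.1, -180.0]
force: [-0.2, -0.1, -1.3]
opening: 0.044
```

```bash
python3 - <<'E'
from h import *
print(get_obs()['tool_pos'],get_obs()['orientation'])
i,c=snap('wrist','w18')
E
```

```text
[0.37711203 0.30507028 0.16177078] [ 1.79941334e+02  5.52573113e-02 -1.79968327e+02]
```

View pics/w18.png

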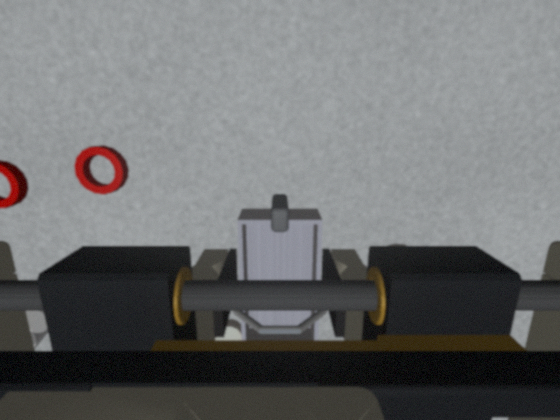

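```bash
python3 - <<'E'
from h import *
np.set_printoptions(precision=4,suppress=True)
i,c=load('w18')
cv2.imwrite('pics/w18c.png',cv2.resize(cv2.imread('pics/w18.png')[180:340,220:340],None,fx=4,fy=4,interpolation=3)[:590])
print(onz(c,280,222,.076))
for x in (-.09,-.08,-.07): print(x,proj(c,[.456+x,.305,.076]))
E
```

```text
[0.3804 0.3048 0.076 ]
-0.09 (np.float64(280.2406131556938), np.float64(204.0814298829736))
-0.08 (np.float64(280.22764563858567), np.float64(216.59820821359364))
-0.07 (np.float64(280.2149521256976), np.float64(228.8505064547822))
```

View pics/w18c.png

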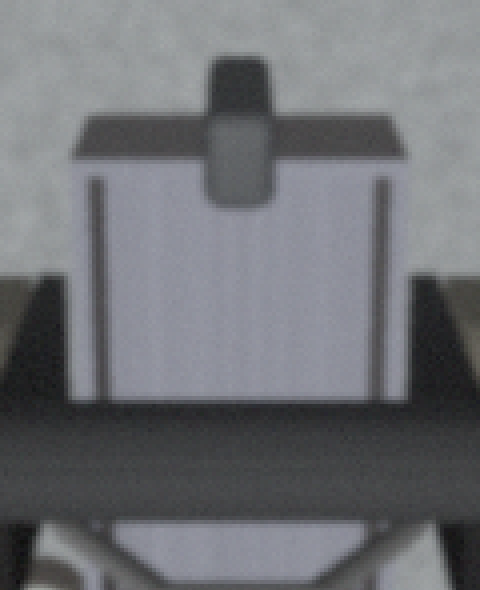

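Request:
jog_arm --pt "2 0 -10 0" --pt "0 0 -20 0" --pt "0 0 -25 0" --pt "0 0 -25 0" --pt "0 0 -20 0" --pt "0 0 -12 0" --pt "0 0 -6 0" --pt "0 0 0 0" --pt "0 0 0 0" --pt "0 0 0 0"

```text
clock: 32.53
tool_pos: [0.3791, 0.3052, 0.0437]
orientation: [179.9, 0.1, -180.0]
force: [0.0, -0.1, -0.4]
opening: 0.0441
```

Request:
jog_arm --pt "0 0 0 0" --pt "0 0 0 0" --pt "0 0 0 0" --pt "0 0 0 0" --pt "0 0 0 0" --pt "0 0 0 0" --pt "0 0 0 0" --pt "0 0 0 0" --pt "0 0 0 0" --pt "0 0 0 0" --fingers 5

```text
clock: 33.37
tool_pos: [0.3787, 0.3047, 0.043]
orientation: [180.0, 0.0, -180.0]
force: [-0.8, -0.8, 4.2]
opening: 0.0138
```

```bash
python3 - <<'E'
from h import *
print(get_obs()['tool_pos'],get_obs()['orientation'],get_obs()['opening'])
j,s=snap('side','s19')
a=cv2.imread('pics/s19.png')[110:310,150:390]
cv2.imwrite('pics/s19b.png',cv2.resize(a,None,fx=3,fy=3,interpolation=3))
E
```

```text
[0.37868258 0.30472603 0.04298218] [ 1.79982244e+02  1.30159198e-02 -1.79968792e+02] 0.013777630129317622
```

View pics/s19b.png

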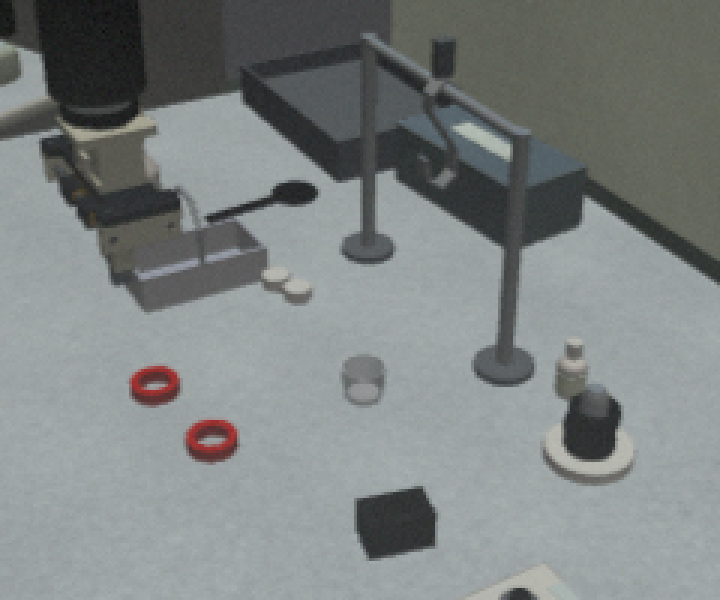

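Request:
jog_arm --pt "0 0 5 0" --pt "0 0 8 0" --pt "0 0 12 0" --pt "0 0 15 0" --pt "0 0 15 0" --pt "0 0 15 0" --pt "0 -5 12 0" --pt "0 -15 8 0" --pt "5 -15 0 0" --pt "10 -15 0 0"

```text
clock: 34.25
tool_pos: [0.3928, 0.2532, 0.1335]
orientation: [180.0, -0.0, -179.9]
force: [0.3, -0.1, -2.9]
opening: 0.0137
```

Request:
jog_arm --pt "15 -15 0 0" --pt "20 -15 0 0" --pt "20 -15 0 0" --pt "20 -15 0 0" --pt "20 -15 0 0" --pt "15 -15 0 0" --pt "12 -14 0 0" --pt "8 -10 0 0" --pt "4 -6 0 0" --pt "0 0 0 0"

```text
clock: 35.08
tool_pos: [0.5274, 0.1329, 0.1325]
orientation: [-180.0, -0.1, 179.9]
force: [-0.2, 0.9, -1.8]
opening: 0.0139
```

```bash
python3 - <<'E'
from h import *
print(get_obs()['tool_pos'],get_obs()['orientation'],get_obs()['opening'],get_obs()['force'])
j,s=snap('side','s20');i,c=snap('wrist','w20');snap('top','t20')
a=cv2.imread('pics/s20.png')[90:240,210:370]
cv2.imwrite('pics/s20b.png',cv2.resize(a,None,fx=4,fy=4,interpolation=3))
E
```

```text
[0.52741334 0.13286848 0.13254677] [-1.79968797e+02 -5.95022941e-02  1.79915347e+02] 0.013909621046569922 [-0.22203242  0.87421586 -1.79659469]
```

View pics/s20b.png

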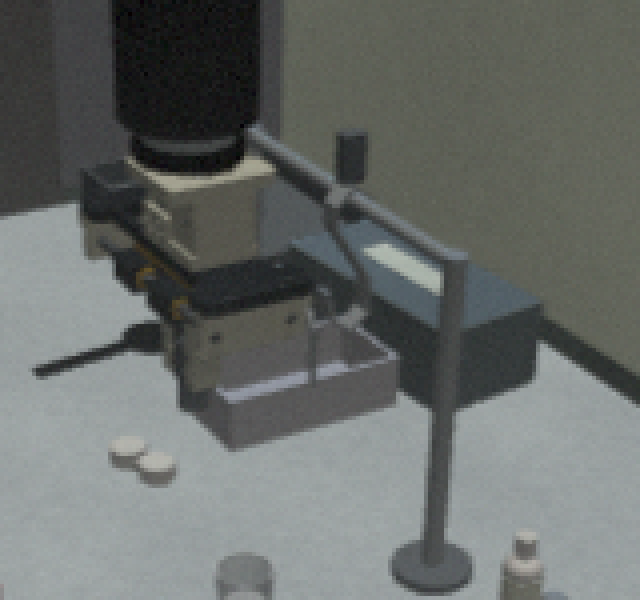

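View pics/w20.png

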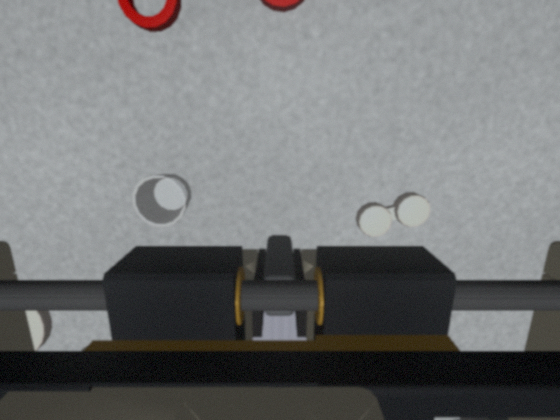

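```bash
python3 - <<'E'
from h import *
i,c=load('s20'); b=np.array([.5274+.0803,.1329,.0895])
f=lambda u,v:(round(210+u/4-.4,1),round(90+v/4-.4,1))
for n,o,p in [('nearbot',(-.07,-.038,0),(232,450)),('farbot',(.07,-.038,0),(397,408)),('farrim',(.07,-.038,.04),(399,352)),('nearrim',(-.07,-.038,.04),(213,395)),('farrimL',(.07,.038,.04),(345,318))]:
    print(n,np.round(proj(c,b+o),1),f(*p))
E
```

```text
nearbot [267.  202.7] (267.6, 202.1)
farbot [308.4 190.7] (308.9, 191.6)
farrim [309.1 178.8] (309.4, 177.6)
nearrim [266.9 190.3] (262.9, 188.3)
farrimL [295.2 168.4] (295.9, 169.1)
```

Request:
jog_arm --pt "4 -1.5 0 0" --pt "6 0 0 0" --pt "6 0 0 0" --pt "6 0 0 0" --pt "6 0 0 0" --pt "5 0 0 0" --pt "4 0 0 0" --pt "2 0 0 0" --pt "0 0 0 0" --pt "0 0 0 0"

```text
clock: 36.07
tool_pos: [0.5665, 0.1329, 0.1326]
orientation: [-180.0, -0.0, -180.0]
force: [0.4, -0.4, -1.3]
opening: 0.0138
```

```bash
python3 - <<'E'
from h import *
print(get_obs()['tool_pos'],get_obs()['orientation'],get_obs()['opening'],get_obs()['force'])
j,s=snap('side','s21')
a=cv2.imread('pics/s21.png')[110:210,250:350]
cv2.imwrite('pics/s21b.png',cv2.resize(a,None,fx=6,fy=6,interpolation=3))
E
```

```text
[0.56650385 0.13292723 0.13260036] [-1.79993075e+02 -2.03483658e-02 -1.79989702e+02] 0.013793015655048018 [ 0.40058139 -0.35565163 -1.34864003]
```

View pics/s21b.png

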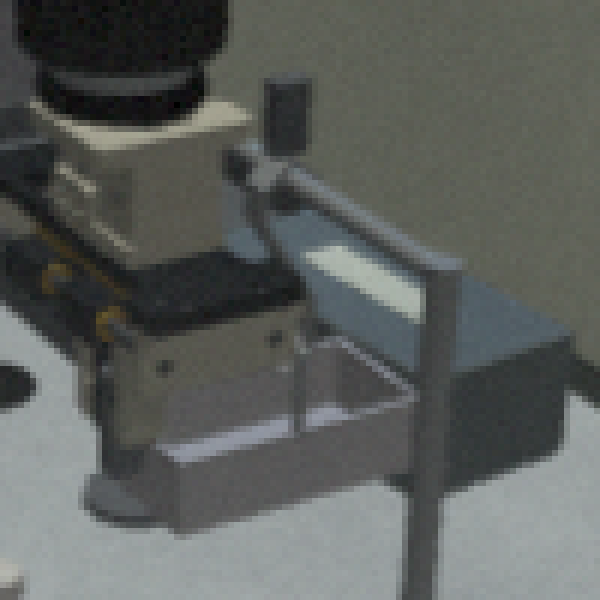

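Request:
jog_arm --pt "0 0 -3 0" --pt "1 0 -4 0" --pt "1 0 -4 0" --pt "1 0 -4 0" --pt "1 0 -4 0" --pt "1 0 -4 0" --pt "0 0 -3 0" --pt "0 0 -2 0" --pt "0 0 0 0" --pt "0 0 0 0"

```text
clock: 36.95
tool_pos: [0.5716, 0.133, 0.1047]
orientation: [-180.0, -0.0, -180.0]
force: [-0.1, -0.0, -2.6]
opening: 0.0138
```

Request:
jog_arm --pt "1 0 -3 0" --pt "1 0 -3 0" --pt "0 0 -3 0" --pt "0 0 -3 0" --pt "0 0 -2 0" --pt "0 0 -2 0" --pt "0 0 0 0" --pt "0 0 0 0" --pt "0 0 0 0" --pt "0 0 0 0"

```text
clock: 37.78
tool_pos: [0.5737, 0.1331, 0.0889]
orientation: [180.0, 0.0, -180.0]
force: [0.7, 0.6, -2.2]
opening: 0.0137
```

```bash
python3 - <<'E'
from h import *
print(get_obs()['tool_pos'],get_obs()['orientation'],get_obs()['opening'],get_obs()['force'])
j,s=snap('side','s22')
a=cv2.imread('pics/s22.png')[110:210,250:350]
cv2.imwrite('pics/s22b.png',cv2.resize(a,None,fx=6,fy=6,interpolation=3))
E
```

```text
[0.57369065 0.13308787 0.08893713] [ 1.79993110e+02  1.62103416e-02 -1.79970973e+02] 0.013724626088848757 [ 0.69608285  0.63984957 -2.18070496]
```

View pics/s22b.png

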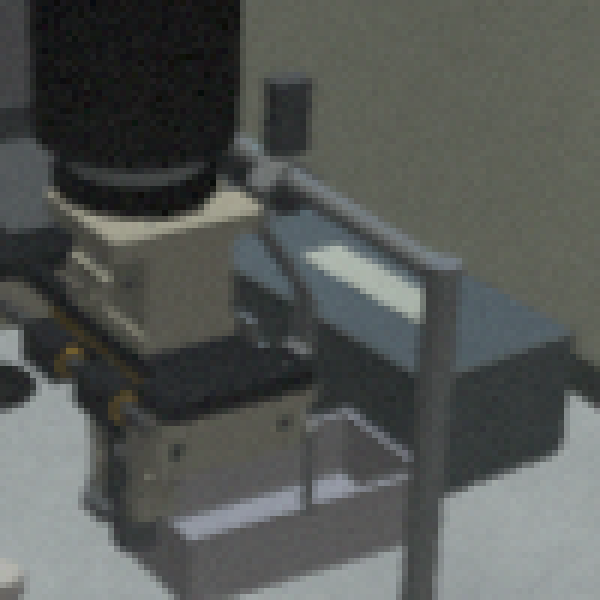

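Request:
jog_arm --pt "0 0 -1 0" --pt "0 0 -1 0" --pt "0 0 -1 0" --pt "0 0 -1 0" --pt "0 0 0 0" --pt "0 0 0 0" --pt "0 0 0 0" --pt "0 0 0 0" --pt "0 0 0 0" --pt "0 0 0 0"

```text
clock: 38.67
tool_pos: [0.5747, 0.1335, 0.0858]
orientation: [180.0, 0.1, -179.9]
force: [0.4, 0.0, 6.0]
opening: 0.0134
```

```bash
python3 - <<'E'
from h import *
print(get_obs()['tool_pos'],get_obs()['orientation'],get_obs()['opening'],get_obs()['force'],get_obs()['moment'])
j,s=snap('side','s23')
a=cv2.imread('pics/s23.png')[110:210,250:350]
cv2.imwrite('pics/s23b.png',cv2.resize(a,None,fx=6,fy=6,interpolation=3))
E
```

```text
[0.5747041  0.13346274 0.08580586] [ 1.79952645e+02  1.41700351e-01 -1.79944641e+02] 0.013444282580490723 [0.35006701 0.03458782 5.97058274] [-0.07622462 -0.48199258 -0.05949576]
```

View pics/s23b.png

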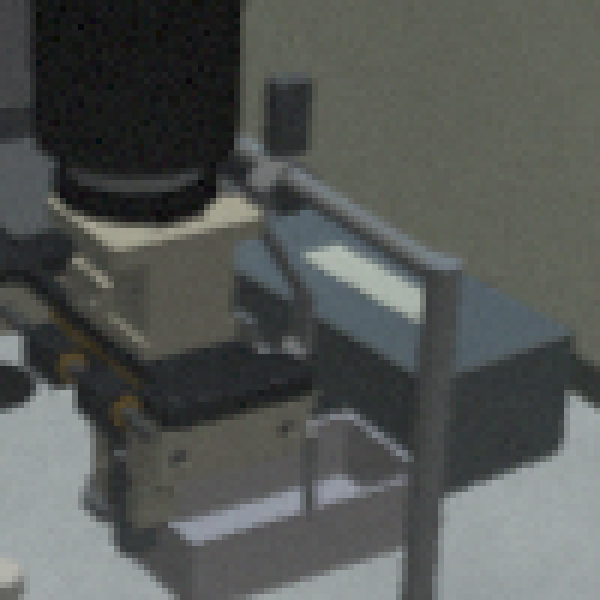

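Request:
jog_arm --pt "0 0 1 0" --pt "0 0 0 0" --pt "0 0 0 0" --pt "0 0 0 0" --pt "0 0 0 0" --pt "0 0 0 0" --pt "0 0 0 0" --pt "0 0 0 0" --pt "0 0 0 0" --pt "0 0 0 0" --fingers 50

```text
clock: 39.55
tool_pos: [0.5735, 0.133, 0.0857]
orientation: [-180.0, -0.0, -180.0]
force: [-0.1, 0.3, -0.2]
opening: 0.05
```

Request:
jog_arm --pt "-5 0 0 0" --pt "-12 0 0 0" --pt "-15 0 0 0" --pt "-15 0 0 0" --pt "-15 0 5 0" --pt "-10 -10 20 0" --pt "-10 -20 20 0" --pt "0 -20 20 0" --pt "0 -20 20 0" --pt "0 -20 20 0"

```text
clock: 40.38
tool_pos: [0.4908, 0.0423, 0.1919]
orientation: [180.0, 0.0, -179.9]
force: [0.4, 0.7, -0.2]
opening: 0.0499
```

```bash
python3 - <<'E'
from h import *
print(get_obs()['tool_pos'],get_obs()['orientation'],get_obs()['opening'],get_obs()['force'],get_obs()['moment'])
j,s=snap('side','s24')
a=cv2.imread('pics/s24.png')[100:300,200:400]
cv2.imwrite('pics/s24b.png',cv2.resize(a,None,fx=3,fy=3,interpolation=3))
E
```

```text
[0.49079452 0.04227448 0.19193526] [ 1.79983805e+02  1.94000447e-02 -1.79930008e+02] 0.049938420357085726 [ 0.39021289  0.70801647 -0.19948495] [-0.00805257 -0.17088188  0.02393029]
```

View pics/s24b.png

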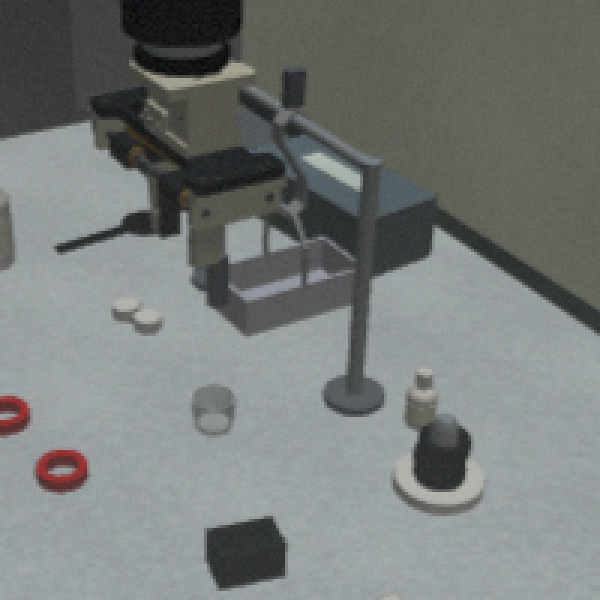

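The basket hangs level from the lower curl. Next is the tilted third ring, which I'll look at from above.

Request:
jog_arm --pt "0 -30 0 0" --pt "0 -35 0 0" --pt "0 -35 0 0" --pt "0 -35 0 0" --pt "10 -30 0 0" --pt "25 -15 0 0" --pt "35 0 0 0" --pt "38 0 0 0" --pt "38 0 0 0" --pt "25 0 0 0"

```text
clock: 41.27
tool_pos: [0.665, -0.1372, 0.1901]
orientation: [-180.0, 0.0, -180.0]
force: [1.1, -0.2, -0.1]
opening: 0.05
```

Request:
jog_arm --pt "15 0 0 0" --pt "10 0 0 0" --pt "0 0 0 0" --pt "0 0 0 0" --pt "0 0 0 0" --pt "0 0 0 0" --pt "0 0 0 0" --pt "0 0 0 0" --pt "0 0 0 0" --pt "0 0 0 0" --fingers 34

```text
clock: 42.1
tool_pos: [0.6874, -0.1369, 0.1911]
orientation: [180.0, 0.0, -180.0]
force: [-0.3, 0.0, 0.3]
opening: 0.0339
```

```bash
python3 - <<'E'
from h import *
print(get_obs()['tool_pos'],get_obs()['orientation'],get_obs()['opening'])
i,c=snap('wrist','w25')
b=cv2.imread('pics/w25.png')
cv2.imwrite('pics/w25b.png',cv2.resize(b[80:330,180:400],None,fx=2.4,fy=2.4,interpolation=3))
print(proj(c,[.6452,-.138,.074]),proj(c,[.6452,-.138,.054]),proj(c,[.6452,-.138,.012]))
E
```

```text
[ 0.6874354  -0.13693602  0.19108225] [ 1.79997600e+02  2.14839726e-02 -1.79970309e+02] 0.03387516040953671
(np.float64(279.03376341353504), np.float64(158.73566521220997)) (np.float64(279.02339742910567), np.float64(156.25969672828515)) (np.float64(279.0055341028532), np.float64(151.99294974246493))
```

View pics/w25b.png

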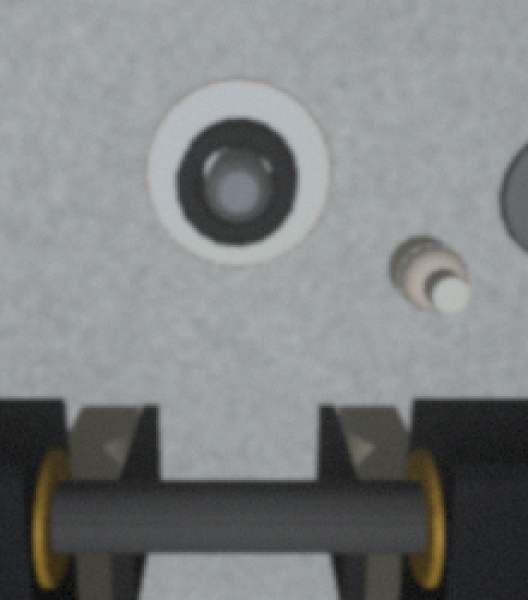

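Request:
jog_arm --pt "-14 0 0 7" --pt "-14 0 0 7" --pt "-14 -1 0 7" --pt "0 0 0 7" --pt "0 0 0 7" --pt "0 0 0 7" --pt "0 0 0 7" --pt "0 0 0 7" --pt "0 0 0 7" --pt "0 0 0 7" --fingers 33

```text
clock: 42.98
tool_pos: [0.6455, -0.138, 0.1908]
orientation: [-180.0, -0.0, -109.6]
force: [-0.9, 0.1, 0.2]
opening: 0.0328
```

Request:
jog_arm --pt "0 0 0 7" --pt "0 0 0 7" --pt "0 0 0 6" --pt "0 0 0 0" --pt "0 0 -15 0" --pt "0 0 -20 0" --pt "0 0 -20 0" --pt "0 0 -15 0" --pt "0 0 -10 0" --pt "0 0 0 0"

```text
clock: 43.82
tool_pos: [0.6442, -0.1379, 0.1083]
orientation: [179.8, 0.0, -90.1]
force: [0.1, 0.3, 0.0]
opening: 0.033
```

```bash
python3 - <<'E'
from h import *
print(get_obs()['tool_pos'],get_obs()['orientation'],get_obs()['opening'])
i,c=snap('wrist','w26');snap('side','s26')
a=cv2.imread('pics/s26.png')[200:290,310:400]
cv2.imwrite('pics/s26b.png',cv2.resize(a,None,fx=6,fy=6,interpolation=3))
E
```

```text
[ 0.64418753 -0.13789376  0.1083112 ] [ 1.79776348e+02  8.00551659e-03 -9.01304540e+01] 0.033018666082698996
```

View pics/w26.png

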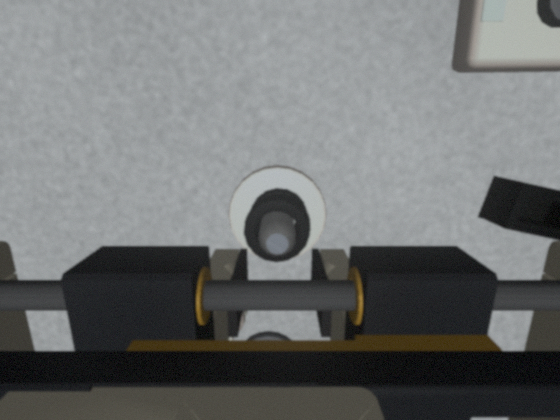

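View pics/s26b.png

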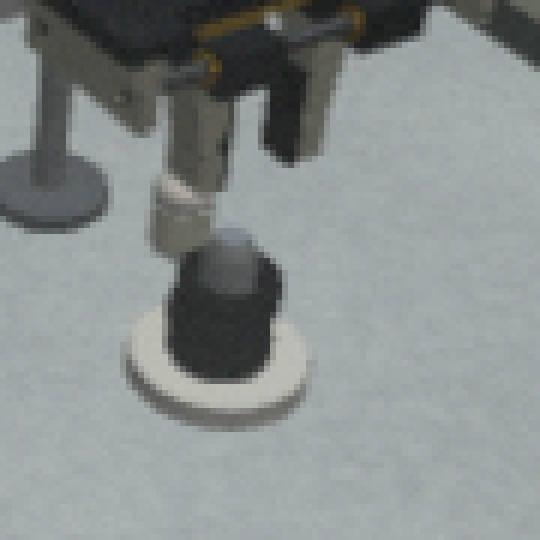

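Request:
jog_arm --pt "1 0 -10 0" --pt "0 0 -12 0" --pt "0 0 -10 0" --pt "0 0 -6 0" --pt "0 0 -5 0" --pt "0 0 -4 0" --pt "0 0 -3 0" --pt "0 0 -2 0" --pt "0 0 0 0" --pt "0 0 0 0"

```text
clock: 44.75
tool_pos: [0.6467, -0.138, 0.0589]
orientation: [-180.0, -0.0, -90.0]
force: [-0.3, 0.2, -0.4]
opening: 0.0329
```

```bash
python3 - <<'E'
from h import *
print(get_obs()['tool_pos'],get_obs()['force'],get_obs()['opening'])
i,c=snap('wrist','w27');snap('side','s27')
a=cv2.imread('pics/s27.png')[200:290,310:400]
cv2.imwrite('pics/s27b.png',cv2.resize(a,None,fx=6,fy=6,interpolation=3))
E
```

```text
[ 0.64672097 -0.13798678  0.0589338 ] [-0.25339706  0.1595793  -0.39587147] 0.032868692035449475
```

View pics/s27b.png

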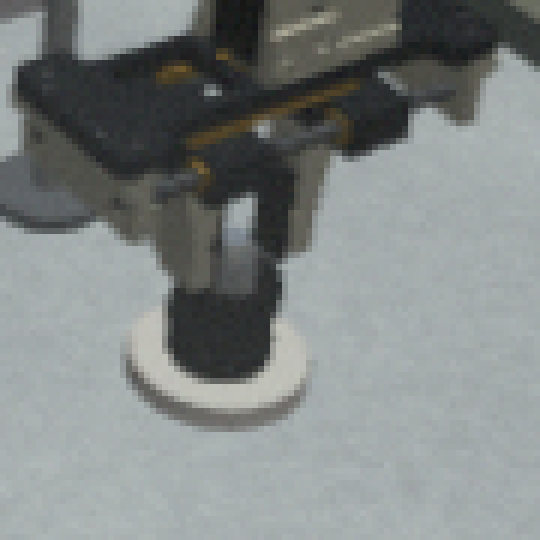

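Request:
jog_arm --pt "-1 0 -1 0" --pt "0 0 -1 0" --pt "0 0 -1 0" --pt "0 0 -1 0" --pt "0 0 -1 0" --pt "0 0 0 0" --pt "0 0 0 0" --pt "0 0 0 0" --pt "0 0 0 0" --pt "0 0 0 0"

```text
clock: 45.68
tool_pos: [0.6456, -0.138, 0.0544]
orientation: [-180.0, -0.0, -90.0]
force: [-2.8, 0.4, 5.4]
opening: 0.0335
```

```bash
python3 - <<'E'
from h import *
print(get_obs()['tool_pos'],get_obs()['force'],get_obs()['moment'])
snap('side','s28')
a=cv2.imread('pics/s28.png')[200:290,310:400]
cv2.imwrite('pics/s28b.png',cv2.resize(a,None,fx=6,fy=6,interpolation=3))
E
```

```text
[ 0.64563    -0.1379781   0.05435236] [-2.79499525  0.43493901  5.39125958] [ 0.29974552  0.89812673 -0.06822042]
```

View pics/s28b.png

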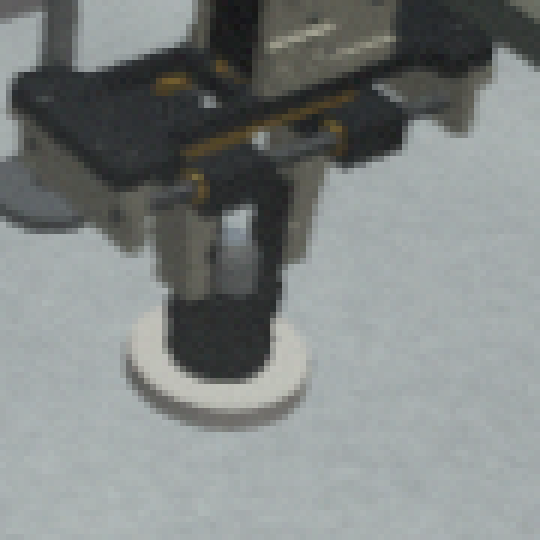

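Request:
jog_arm --pt "0 0 -1 0" --pt "0 0 -1 0" --pt "0 0 -1 0" --pt "0 0 0 0" --pt "0 0 0 0" --pt "0 0 0 0" --pt "0 0 0 0" --pt "0 0 0 0" --pt "0 0 0 0" --pt "0 0 0 0"

```text
clock: 46.57
tool_pos: [0.6458, -0.138, 0.0541]
orientation: [-179.9, -0.0, -89.9]
force: [-10.1, 4.4, 24.3]
opening: 0.0329
```

```bash
python3 - <<'E'
from h import *
print(get_obs()['tool_pos'],get_obs()['force'],get_obs()['moment'])
snap('side','s29');snap('wrist','w29')
a=cv2.imread('pics/s29.png')[200:290,310:400]
cv2.imwrite('pics/s29b.png',cv2.resize(a,None,fx=6,fy=6,interpolation=3))
E
```

```text
[ 0.64579255 -0.13804807  0.05414083] [-10.14596229   4.35137226  24.31247389] [1.42825934 3.73881559 0.01636789]
```

View pics/s29b.png

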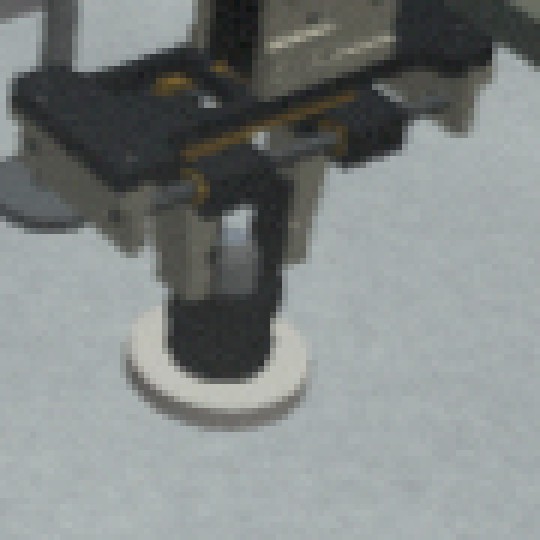

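View pics/w29.png

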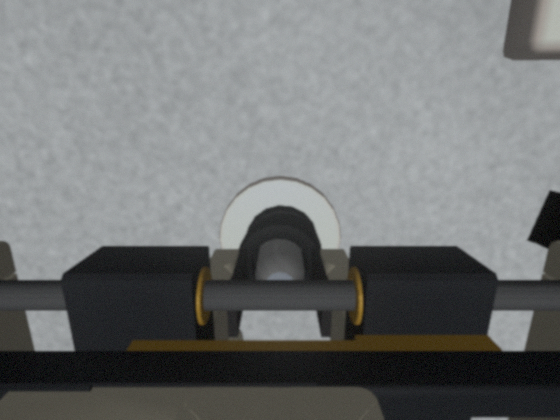

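Request:
jog_arm --pt "0 0 3 0" --pt "0 0 10 0" --pt "0 0 20 0" --pt "0 0 30 0" --pt "0 0 30 0" --pt "0 0 10 0" --pt "0 0 0 0" --pt "0 0 0 0" --pt "0 0 0 0" --pt "0 0 0 0"

```text
clock: 47.5
tool_pos: [0.6448, -0.1379, 0.1523]
orientation: [179.9, 0.0, -90.0]
force: [-0.1, -0.5, -0.7]
opening: 0.033
```

```bash
python3 - <<'E'
from h import *
print(get_obs()['tool_pos'],get_obs()['force'],get_obs()['moment'])
snap('side','s30');snap('wrist','w30')
a=cv2.imread('pics/s30.png')[215:285,320:390]
cv2.imwrite('pics/s30b.png',cv2.resize(a,None,fx=8,fy=8,interpolation=3))
a=cv2.imread('pics/w30.png')[140:280,210:350]
cv2.imwrite('pics/w30b.png',cv2.resize(a,None,fx=4,fy=4,interpolation=3))
E
```

```text
[ 0.64477052 -0.13791194  0.15232574] [-0.07240891 -0.47410092 -0.68868098] [-0.00846761  0.11298427 -0.00822246]
```

View pics/s30b.png

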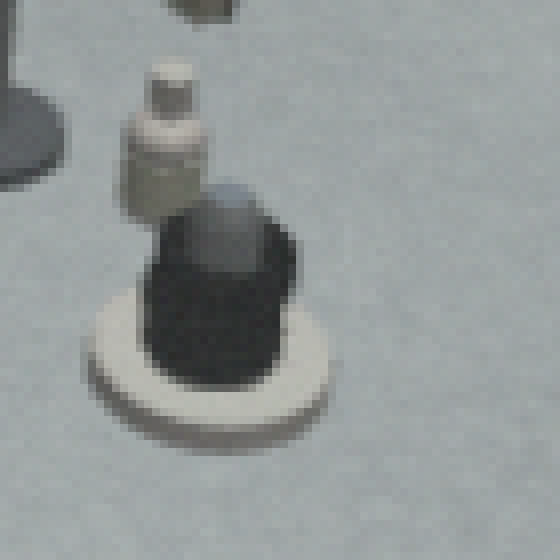

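View pics/w30b.png

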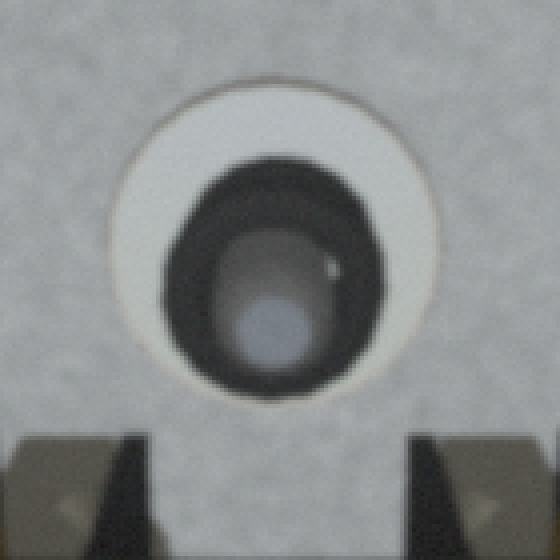

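```bash
python3 - <<'E'
from h import *
for fn,(r0,c0),k in [('s30',(215,320),8),('w30',(140,210),4)]:
    i,c=load(fn); b=cv2.resize(cv2.cvtColor(i,cv2.COLOR_RGB2BGR)[r0:r0+(70 if k==8 else 140),c0:c0+(70 if k==8 else 140)],None,fx=k,fy=k,interpolation=3)
    for z,col in [(.012,(255,0,0)),(.040,(0,255,255)),(.054,(0,0,255))]:
        P=np.array([proj(c,[.6452+.023*np.cos(t),-.138+.023*np.sin(t),z]) for t in np.linspace(0,6.28,60)])
        P=((P-[c0,r0]+.5)*k).astype(np.int32); cv2.polylines(b,[P],True,col,1)
    cv2.imwrite('pics/'+fn+'o.png',b)
E
```

```text
(no output)
```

View pics/s30o.png

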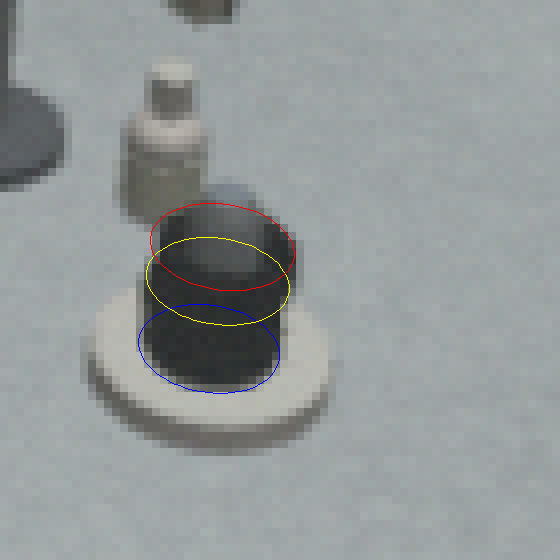

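View pics/w30o.png

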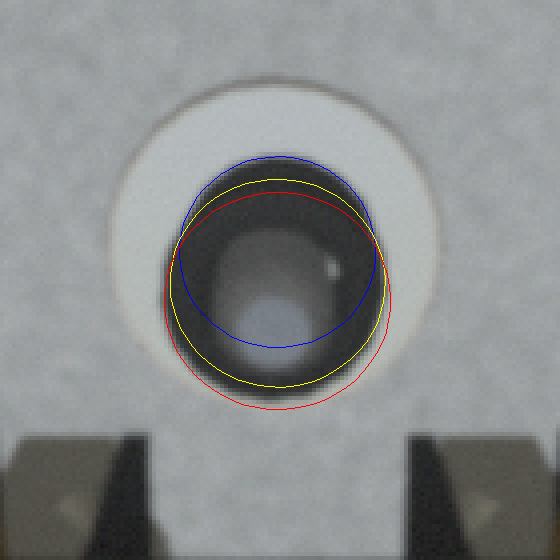

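The predicted flat stack outline (top at 54 mm) matches both views, so all three rings are flat. On to the keys.

Request:
jog_arm --pt "0 0 25 0" --pt "-10 -10 25 0" --pt "-20 -15 0 0" --pt "-25 -20 0 0" --pt "-25 -20 0 0" --pt "-25 -20 0 0" --pt "-25 -20 0 0" --pt "-25 -20 0 0" --pt "-20 -15 0 0" --pt "-4 0 0 0" --fingers 0

```text
clock: 48.43
tool_pos: [0.4634, -0.2797, 0.2034]
orientation: [179.9, 0.0, -90.1]
force: [0.2, 0.3, -0.3]
opening: 0.0005
```

Request:
jog_arm --pt "0 0 0 0" --pt "0 0 0 0" --pt "0 0 0 0" --pt "0 0 0 0" --pt "0 0 0 0" --pt "0 0 0 0" --pt "0 0 0 0" --pt "0 0 0 0" --pt "0 0 0 0" --pt "0 0 0 0"

```text
clock: 49.27
tool_pos: [0.4666, -0.2779, 0.2038]
orientation: [-180.0, -0.0, -90.0]
force: [0.7, -0.1, -0.5]
opening: 0.0006
```

```bash
python3 - <<'E'
from h import *
print(get_obs()['tool_pos'],get_obs()['force'],get_obs()['opening'],get_obs()['orientation'])
snap('side','s31');snap('wrist','w31');snap('top','t31')
a=cv2.imread('pics/s31.png')[90:400,170:420]
cv2.imwrite('pics/s31b.png',cv2.resize(a,None,fx=1.9,fy=1.9,interpolation=3))
E
```

```text
[ 0.46664486 -0.27791163  0.20378544] [ 0.69081256 -0.11073339 -0.49904252] 0.0006227428422376534 [-1.79997975e+02 -1.56656623e-04 -8.99684209e+01]
```

View pics/s31b.png

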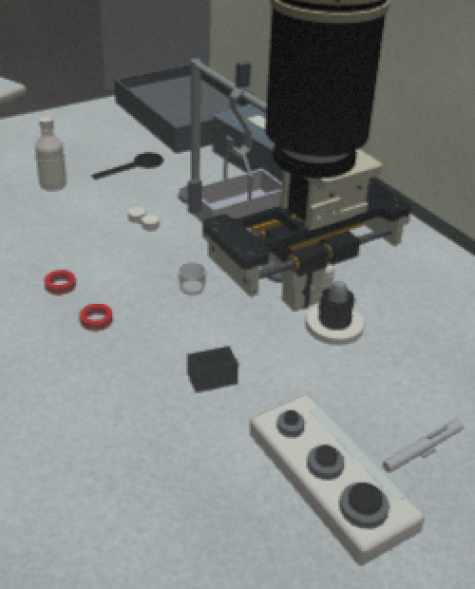

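View pics/w31.png

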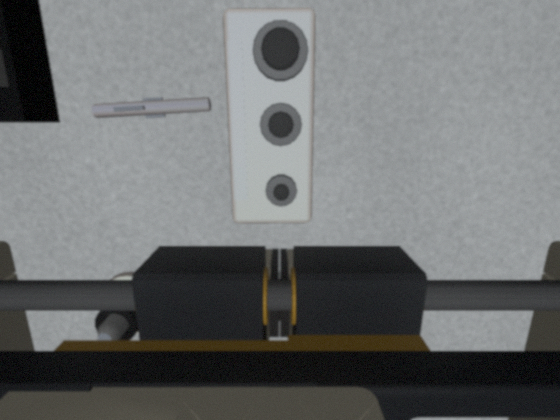

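View pics/t31.png

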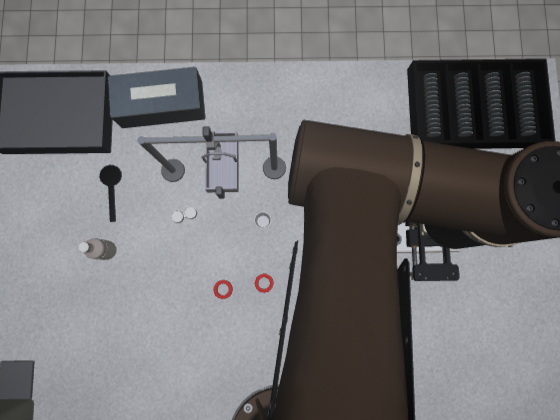

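```bash
python3 - <<'E'
from h import *
np.set_printoptions(precision=4,suppress=True)
i,c=load('w31'); g=cv2.cvtColor(i,cv2.COLOR_RGB2GRAY); j,s=load('s31'); gs=cv2.cvtColor(j,cv2.COLOR_RGB2GRAY)
def blobs(g,thr,roi,amin=80):
    x0,y0,x1,y1=roi; m=np.zeros_like(g); m[y0:y1,x0:x1]=(g[y0:y1,x0:x1]<thr)
    cs,_=cv2.findContours(m,cv2.RETR_EXTERNAL,cv2.CHAIN_APPROX_NONE)
    return [cv2.fitEllipse(q) for q in cs if cv2.contourArea(q)>amin]
W=blobs(g,60,(235,15,310,215)); S=blobs(gs,50,(305,290,385,375),20)
for e in W: print('w',np.round(e[0],1),np.round(e[1],1),onz(c,*e[0],.045))
for e in S: print('s',np.round(e[0],1),np.round(e[1],1))
for e in W: 
    for q in S:
        P,d=tri(c,e[0],s,q[0]); 
        if d<.006: print(P,d)
E
```

```text
w [280.8 191.7] [12.9 13.6] [ 0.4654 -0.2849  0.045 ]
w [280.4 124.3] [21.9 23. ] [ 0.4658 -0.3491  0.045 ]
w [280.   48.3] [35.3 41. ] [ 0.4663 -0.4136  0.045 ]
```

Request:
jog_arm --pt "0 -20 0 0" --pt "0 -25 -10 0" --pt "0 -30 -20 0" --pt "0 -30 -25 0" --pt "0 -20 -25 0" --pt "0 -10 -25 0" --pt "0 0 -20 0" --pt "0 0 -10 0" --pt "0 0 0 0" --pt "0 0 0 0"

```text
clock: 50.25
tool_pos: [0.4667, -0.4129, 0.0691]
orientation: [180.0, -0.0, -89.9]
force: [-0.3, -0.2, 1.3]
opening: 0.0006
```

Request:
jog_arm --pt "0 0 -4 0" --pt "0 0 -3 0" --pt "0 0 -2 0" --pt "0 0 -2 0" --pt "0 0 -2 0" --pt "0 0 -2 0" --pt "0 0 0 0" --pt "0 0 0 0" --pt "0 0 0 0" --pt "0 0 0 0"

```text
clock: 51.08
tool_pos: [0.4666, -0.413, 0.0538]
orientation: [-180.0, -0.0, -90.0]
force: [-1.2, 0.3, 1.0]
opening: 0.0006
```

```bash
python3 - <<'E'
from h import *
print(get_obs()['tool_pos'],get_obs()['force'],get_obs()['moment'])
snap('side','s32')
a=cv2.imread('pics/s32.png')[280:390,290:400]
cv2.imwrite('pics/s32b.png',cv2.resize(a,None,fx=5,fy=5,interpolation=3))
E
```

```text
[ 0.46663273 -0.41303322  0.05384416] [-1.18381463  0.3144975   0.9652089 ] [ 0.04754259  0.08769471 -0.01701263]
```

View pics/s32b.png

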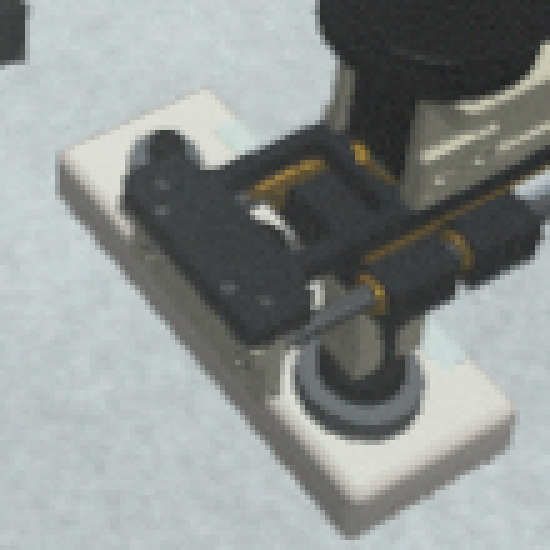

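Request:
jog_arm --pt "0 0 -2 0" --pt "0 0 -2 0" --pt "0 0 -1 0" --pt "0 0 -1 0" --pt "0 0 0 0" --pt "0 0 0 0" --pt "0 0 0 0" --pt "0 0 0 0" --pt "0 0 0 0" --pt "0 0 0 0"

```text
clock: 51.97
tool_pos: [0.4669, -0.4131, 0.048]
orientation: [-180.0, -0.0, -90.0]
force: [1.4, 0.1, 3.1]
opening: 0.0008
```

Request:
jog_arm --pt "0 0 -1 0" --pt "0 0 -1 0" --pt "0 0 -1 0" --pt "0 0 0 0" --pt "0 0 0 0" --pt "0 0 0 0" --pt "0 0 0 0" --pt "0 0 0 0" --pt "0 0 0 0" --pt "0 0 0 0"

```text
clock: 52.8
tool_pos: [0.4669, -0.4132, 0.0461]
orientation: [-180.0, -0.0, -89.9]
force: [-1.2, 2.0, 13.1]
opening: 0.0002
```

Large key bottomed: 3.1 N at z = 48 mm, then 13 N at 46 mm. Lift and go to the medium key.

Request:
jog_arm --pt "0 0 5 0" --pt "0 0 10 0" --pt "0 0 15 0" --pt "0 15 0 0" --pt "0 20 0 0" --pt "-0.5 20 0 0" --pt "0 9 -5 0" --pt "0 0 -12 0" --pt "0 0 -5 0" --pt "0 0 0 0"

```text
clock: 53.63
tool_pos: [0.465, -0.3482, 0.0513]
orientation: [179.8, 0.1, -90.0]
force: [-1.0, 1.9, 1.5]
opening: 0.0005
```

Request:
jog_arm --pt "0 0 -2 0" --pt "0 0 -2 0" --pt "0 0 -1 0" --pt "0 0 -1 0" --pt "0 0 -1 0" --pt "0 0 -1 0" --pt "0 0 0 0" --pt "0 0 0 0" --pt "0 0 0 0" --pt "0 0 0 0"

```text
clock: 54.47
tool_pos: [0.4659, -0.3492, 0.0461]
orientation: [-180.0, -0.0, -90.0]
force: [-4.6, 4.4, 14.2]
opening: 0.0003
```

Request:
jog_arm --pt "0 0 5 0" --pt "0 0 10 0" --pt "0 0 15 0" --pt "0 15 0 0" --pt "0 20 0 0" --pt "-0.5 20 0 0" --pt "0 9 -5 0" --pt "0 0 -12 0" --pt "0 0 -5 0" --pt "0 0 0 0"

```text
clock: 55.3
tool_pos: [0.4653, -0.2849, 0.0519]
orientation: [179.9, 0.0, -90.0]
force: [-0.5, 0.7, 0.5]
opening: 0.0005
```

Request:
jog_arm --pt "0 0 -2 0" --pt "0 0 -2 0" --pt "0 0 -1 0" --pt "0 0 -1 0" --pt "0 0 -1 0" --pt "0 0 -1 0" --pt "0 0 0 0" --pt "0 0 0 0" --pt "0 0 0 0" --pt "0 0 0 0"

```text
clock: 56.13
tool_pos: [0.4658, -0.2853, 0.0461]
orientation: [-180.0, -0.0, -90.0]
force: [-4.1, 2.9, 14.7]
opening: 0.0002
```

```bash
python3 - <<'E'
from h import *
print(get_obs()['tool_pos'],get_obs()['force'],get_obs()['moment'])
snap('side','s33')
a=cv2.imread('pics/s33.png')[250:390,270:410]
cv2.imwrite('pics/s33b.png',cv2.resize(a,None,fx=4,fy=4,interpolation=3))
E
```

```text
[ 0.46576203 -0.28533279  0.04607525] [-4.05160913  2.90750615 14.68177969] [ 0.94858083  1.62460054 -0.04316992]
```

View pics/s33b.png

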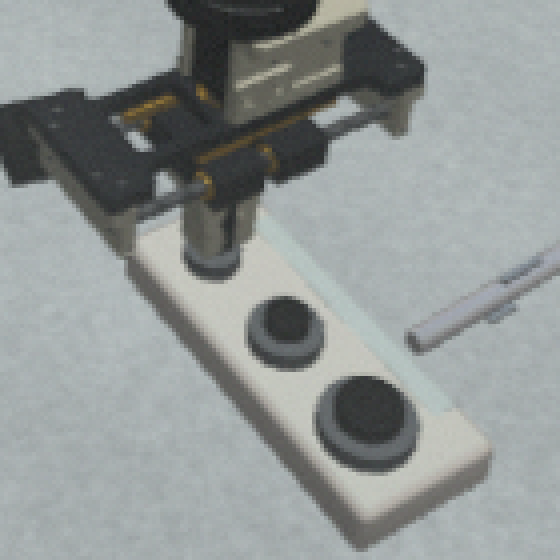

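Request:
jog_arm --pt "0 0 5 0" --pt "0 0 15 0" --pt "0 0 25 0" --pt "0 0 30 0" --pt "-10 -20 30 0" --pt "-10 -30 20 0" --pt "-10 -30 0 0" --pt "0 -30 0 0" --pt "0 0 0 0" --pt "0 0 0 0"

```text
clock: 57.02
tool_pos: [0.435, -0.3963, 0.1693]
orientation: [180.0, 0.0, -90.1]
force: [-0.1, -0.2, -0.1]
opening: 0.0004
```

Request:
jog_arm --pt "-10 -35 0 0" --pt "-10 -35 0 0" --pt "-10 -35 0 0" --pt "-10 -35 0 0" --pt "-10 -35 0 0" --pt "-5 -20 0 0" --pt "0 0 0 0" --pt "0 0 0 0" --pt "0 0 0 0" --pt "0 0 0 0"

```text
clock: 57.85
tool_pos: [0.3812, -0.5888, 0.1698]
orientation: [180.0, 0.0, -89.9]
force: [0.7, 0.6, -0.2]
opening: 0.0006
```

```bash
python3 - <<'E'
from h import *
print(get_obs()['tool_pos'],get_obs()['force'],get_obs()['moment'])
snap('side','s34');snap('top','t34')
a=cv2.imread('pics/s34.png')[90:300,170:420]
cv2.imwrite('pics/s34b.png',cv2.resize(a,None,fx=2.8,fy=2.8,interpolation=3))
a=cv2.imread('pics/t34.png')[120:300,70:470]
cv2.imwrite('pics/t34b.png',cv2.resize(a,None,fx=2,fy=2,interpolation=3))
E
```

```text
[ 0.38118699 -0.58875675  0.16979967] [ 0.70250807  0.6250955  -0.23780145] [ 0.03514254  0.12248928 -0.06462944]
```

View pics/s34b.png

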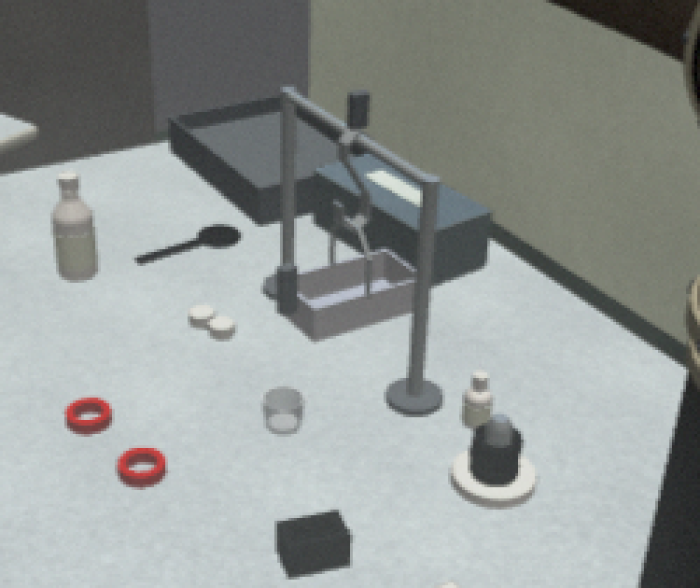

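View pics/t34b.png

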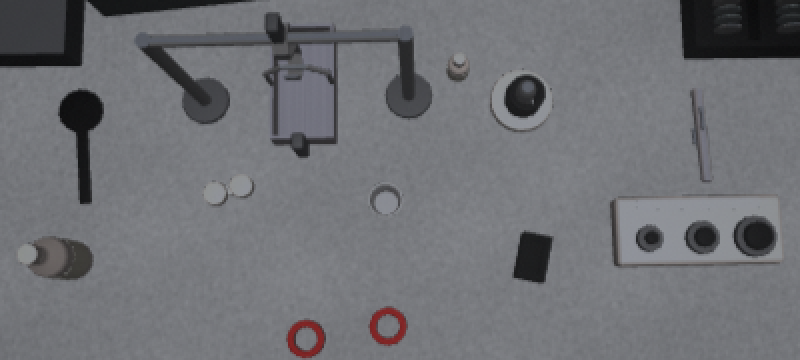

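```bash
python3 -c "
from plant import *
print(close_job())"
```

```text
the job is handed in; nothing more can be done
None
```

The station is loaded and started, and I handed the job in at about 58 s of the 210 s allowed. `close_job` reports no verdict.

- **Hook:** it is on the rail, let go and upright. My first lift began before the fingers had fully closed, so I carried it by only the top few millimetres of its tab. It still seated cleanly.
- **Basket:** it hangs level from the lower curl, let go.
- **Rings:** I found three black rings and all three are on the post. The third looked tilted at first, so I pressed it down with the fingertips (24 N). They stopped at 54 mm, the height of a flat stack of three, and the flat-stack outline then matched the side view to 1–2 mm. In the wrist view the top outline came out slightly larger than the ring.
- **Keys:** I pressed large, medium, then small. Each reached a firm stop at a finger height of 46 mm with 13–15 N. The interface shows no key travel, so I judged the presses from force and height: about 5 mm, against the 3.5 mm that counts.

In the last side and top pictures everything was in place, all keys were up and the arm was clear. The bystander items and red rings looked undisturbed; I checked those only by eye.

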